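# Load two centrifuge buckets with nested inserts and samples

## Robot

A 6-joint arm with a two-finger parallel gripper is mounted at the origin on the work surface. World frame = base frame: x ahead of the robot, y to its left, z up, the work surface at z = 0. Lengths are in m, angles in rad, forces in N, time in s.
With the tool pointing down it reaches from about 0.35 to 0.875 m from the base axis. Payload 4.2 kg.
Tool frame: the origin (TCP) lies at the very end of the fingers, on their centre line; the grasp point (between the pads) lies behind it (bot.grip_depth is the z of the grasp point in the tool frame, in m); z points along the fingers, y is the direction in which the jaws open and shut (so a half turn about z gives the same grasp; the last joint's range is limited). The gripper opens to 87 mm and grips with 3 to 60 N. Pads are 19 mm wide; open, the fingers measure 117 mm over their backs; the gripper's body (75 mm by 190 mm) begins 51 mm behind the grasp point.
Start: joints at [1.551, 0.385, 0.008, 0, -1.194, -0.259], TCP at [0.172, 0.601, 0.223] pointing down, gripper open.
Joint ranges: [-3.14, 3.14], [-1.21, 2.06], [-1.07, 1.41], [-3.16, 2.05], [-2.99, -0.16], [-3.1, 3.1]. Speed limits (rad/s): [2.79, 2.79, 3.14, 3.14, 3.14, 3.14].

## Interface

Orientations are given as a unit quaternion [w, x, y, z].
In Python, from rig import bot, cams, sign_off gives the robot as it stands.
- The arm moves only by the tool play_rows, never from a script. Its argument "steps" is a list of rows, each a list of 3 entries, a list of its own where there are three numbers: the shift along the tool's x, y, z in mm, then the turn about the tool's z in degrees, then the closure in counts, from 0 (fully open) to 255 (shut). In form: [[[dx, dy, dz], roll, gripper], ...]. A call has 1 to 20 rows; each row shifts and turns the pose as measured when the row begins, along the tool's axes as they then stand; what a row does not reach is not made up. A row lasts 1/8 s, in which the tool goes at most 62.5 mm and 10.7 degrees, less where a joint would pass 70% of its speed; a pose out of reach is approached as far as the arm can. A call with a gripper value outside its range is refused whole. The fingers move at their own pace and stop on an object; "grip_force" is the grip in N (left out, the last holds). Time passes only in rows, so rows that do not move let the fingers close. It gives the time, the measured TCP pose, the force and the opening at its end, in the units of the state.
- bot.observe(): the state, without advancing time (a new reading comes with each control period).
- cams.get_image(name): name is "scene" or "top" or "wrist"; returns a dict with "frame" (384x512x3 uint8, red, green, blue), "mtx" (3x3 intrinsics, pixels), "origin" and "rotation" of the camera in the world. Camera axes: x right, y down, z forward; pixel columns grow to the right and rows downward; lengths in m; the calibration is good to about 2 mm. A picture is of the moment at which its call begins. There is no depth.
- sign_off(): hands the job in, once; it reports no verdict.
The state is a dict: "t": time; "q": joint angles; "joint_vel": joint speeds; "joint_efforts": joint torques, N m; "tcp_pos": TCP position; "tool_rot": TCP orientation; "ft_force": force on the tool from outside, world axes, zero at the start; "torque": the same for the moment, N m; "opening": finger opening in m.
Only numpy, scipy, OpenCV 4.12 (cv2) and the standard library are available. Lean on these libraries where they do the work, as an engineer would, in place of code of your own. Each camera call takes 0.05 s, during which the arm holds its last target. There are 200 camera calls.

## Task

Load the two centrifuge buckets in this order: into the round bucket nest the wide sleeve, then the narrow sleeve inside that, then the capped tube inside the narrow sleeve; after that put the square insert into the square bucket, and last the jar into the insert's hole. Everything must stand upright, fully down on the floor of what holds it, and be let go. Keep the tube and the jar upright and do not drop them, and leave the petri dish and the timer where they are.

Things in the scene. Friction and masses are not known exactly. Their poses are not given: they have to be found in the camera images.
- round_bucket: Round open aluminium bucket on a thin black rubber foot, fixed to the bench. Outside diameter 80 mm, inside diameter 72 mm, height 55 mm; its inner floor is 6 mm above the origin. The foot is 92 mm across, 5 mm thick. Origin: centre of its underside, at bench height; z up.
- square_bucket: Square open aluminium bucket on a thin black rubber foot, fixed to the bench. Outside 82 x 82 mm, inside 74 x 74 mm, height 55 mm; its inner floor is 6 mm above the origin. The foot is 92 x 92 mm, 5 mm thick. Origin: centre of its underside, at bench height; x and y run along its sides, z up.
- wide_sleeve: Wide grey plastic round sleeve, a loose straight cup open at the top, standing on the bench. Outside diameter 62 mm, inside 56 mm, height 80 mm, floor 5 mm thick (inner floor 5 mm above the origin), about 0.09 kg. In the bucket it stands 31 mm above the bucket's rim. Origin: centre of its underside; z is its upright axis.
- narrow_sleeve: Narrow, taller grey plastic round sleeve, a loose straight cup open at the top, standing on the bench. Outside diameter 46 mm, inside 40 mm, height 100 mm, floor 5 mm thick (inner floor 5 mm above the origin), about 0.08 kg. In the wide sleeve it stands 25 mm above that one's rim. Origin: centre of its underside; z is its upright axis.
- tube: Slim clear sample tube with a flat foot, a paper label and a blue cap, standing loose on the bench. Body diameter 30 mm, height 120 mm overall; the cap is 34 mm across and takes the top 22 mm. About 0.06 kg. In the narrow sleeve it stands 25 mm above that one's rim. Origin: centre of its underside; z is its upright axis.
- square_insert: Grey plastic square block with one round blind hole from the top, standing loose on the bench. 62 x 62 mm, height 75 mm; hole diameter 50 mm, 65 mm deep (its floor is 10 mm above the origin). About 0.15 kg. In the square bucket it stands 26 mm above the rim. Origin: centre of its underside; x and y run along its sides, z up. It fits in any quarter turn.
- jar: Short fat clear specimen jar with a paper label and a blue lid, standing loose on the bench. Body diameter 38 mm, height 90 mm overall; the lid is 40 mm across and takes the top 18 mm. About 0.09 kg. In the insert it stands 25 mm above the insert's top. Origin: centre of its underside; z is its upright axis.
- dish: Bystander: covered glass petri dish, 90 mm across, 15 mm high, lying loose on the bench. Origin: centre of its underside; z is its upright axis.
- timer: Bystander: white bench timer, flat box 60 x 75 x 18 mm lying loose on the bench. Origin: centre of its underside; z is its upright axis.
Things that resemble listed ones, but are neither listed nor needed, are in the scene too. Leave any orange look-alike of the narrow_sleeve alone.

How it is judged:
By the outcome, as a careful person would: the job done as asked, in the order asked, and still so for the second after the job is handed in, with the robot touching nothing.
It also fails if it takes over 128 s, if anything falls off the work surface, if the arm or the gripper's body presses on something with over 40 N, if the wrist force passes 120 N, or if a joint passes its speed limit or range.

## Working session

There is one attempt and no reset: what is moved stays moved. The work goes in short steps, Python scripts to look and compute and a tool call to move; the robot and the scene stay as the last step left them, time stands still between calls to the robot, and variables do not carry over. Pictures are saved under pics/ and viewed, about 12 in all and at most 16, crops included, and the job is handed in when it is done.

Besides the shell and the picture viewer there is one more tool, called after ">>>" as name(argument=value, ...), one argument or row to a line, values as JSON. play_rows: Moves the arm, as the interface text tells. Its arguments: {"type":"object","properties":{"steps":{"type":"array"},"grip_force":{"type":"number"}},"required":["steps"]}

```bash
mkdir -p pics; ls; python3 - <<'E'
from rig import bot,cams
import cv2,json
s=bot.observe();print(s, bot.grip_depth)
for n in("scene","top","wrist"):
    c=cams.get_image(n);cv2.imwrite(f"pics/{n}0.png",c["frame"][:,:,::-1]);print(n,c["mtx"].tolist(),c["origin"],c["rotation"])
E
```

```text
pics
{'t': 0.0, 'q': array([ 1.55059950e+00,  3.85588437e-01,  6.60692562e-03, -5.08022765e-04,
       -1.19401740e+00, -2.58631405e-01]), 'joint_vel': array([-0.00016698, -0.00015183,  0.00034111, -0.00056944,  0.00248245,
        0.00076815]), 'joint_efforts': array([-2.02130018e-04, -3.90662062e+01,  1.87402207e+01,  4.21992347e+00,
        1.09729345e-02, -1.85440126e-04]), 'tcp_pos': array([0.17181316, 0.60027883, 0.22143164]), 'tool_rot': array([ 1.12155530e-03,  9.90283926e-01, -1.39055660e-01, -1.03432460e-04]), 'ft_force': array([-0.33792619,  0.63008451,  0.60905567]), 'torque': array([-0.04822976,  0.00073731,  0.07470775]), 'opening': 0.08688229305435578} -0.0187
scene [[404.86460941748527, 0.0, 260.2564882586126], [0.0, 404.86460941748527, 191.29492233480656], [0.0, 0.0, 1.0]] [ 1.1517922  -0.36574067  0.80312512] [-0.3154688   0.80417213  0.46724647 -0.18832778]
top [[374.16843552069474, 0.0, 261.28193360376935], [0.0, 374.16843552069474, 188.90011794884504], [0.0, 0.0, 1.0]] [0.29822696 0.01415396 1.13513654] [ 0.06550796 -0.69897018  0.70873862 -0.06956272]
wrist [[339.71239739979734, 0.0, 261.012079703988], [0.0, 339.71239739979734, 191.56084729239842], [0.0, 0.0, 1.0]] [0.2345393  0.58352215 0.38444232] [-0.07445593 -0.59667429  0.7931715   0.0965146 ]
```

View pics/top0.png

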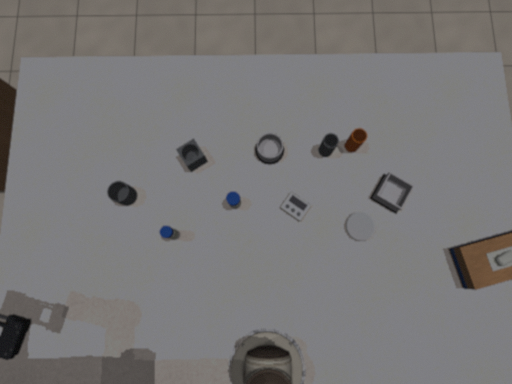

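View pics/scene0.png

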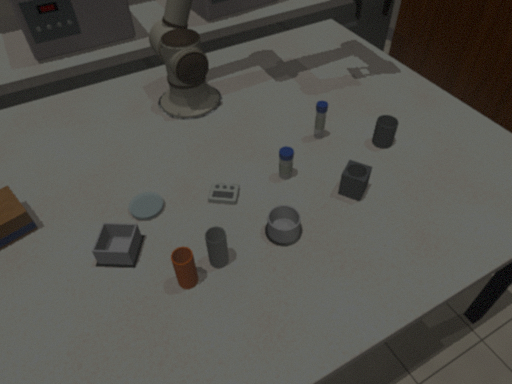

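The top view, a darker and wider shot, shows the wide sleeve at (122,193), insert (192,155), round bucket (270,149) and narrow sleeve (328,145). The orange decoy is at (356,140), square bucket (391,193), jar (234,200), tube (168,232), dish (360,227) and timer (295,207). The scene view agrees. Next I enlarge the top view to measure rims.

```bash
python3 - <<'E'
import cv2
a=cv2.imread("pics/top0.png")[115:255,95:425]
a=cv2.convertScaleAbs(cv2.resize(a,None,fx=2.4,fy=2.4,interpolation=cv2.INTER_CUBIC),alpha=1.6)
b=cv2.imread("pics/scene0.png")[90:300,80:410]
b=cv2.convertScaleAbs(cv2.resize(b,None,fx=2.4,fy=2.4,interpolation=cv2.INTER_CUBIC)[:260*2],alpha=1.6)
cv2.imwrite("pics/a.png",a);cv2.imwrite("pics/b.png",b)
E
cat > h.py <<'E'
import numpy as np,cv2
from scipy.spatial.transform import Rotation as R
from rig import bot,cams
def rot(q): return R.from_quat(np.r_[q[1:],q[0]]).as_matrix()
def ray(c,u,v):
    d=rot(c["rotation"])@np.linalg.inv(c["mtx"])@[u,v,1]; return np.array(c["origin"]),d
def plane(c,u,v,z):
    o,d=ray(c,u,v); return o+d*(z-o[2])/d[2]
def proj(c,p):
    x=np.array(c["mtx"])@rot(c["rotation"]).T@(np.array(p)-c["origin"]); return x[:2]/x[2]
def tri(r1,r2):
    (o1,d1),(o2,d2)=r1,r2
    s=np.linalg.lstsq(np.c_[d1,-d2],o2-o1,rcond=None)[0]
    a,b=o1+d1*s[0],o2+d2*s[1]; return (a+b)/2,np.linalg.norm(a-b)
def go(p,yaw=None):
    "tool-frame mm shift to world p; yaw = wanted world direction (deg) of the jaw axis, mod 180"
    s=bot.observe();T=rot(s["tool_rot"]);d=T.T@(np.array(p)-s["tcp_pos"])*1000
    a=np.degrees(np.arctan2(T[1,1],T[0,1]))
    roll=None if yaw is None else -((yaw-a+90)%180-90)
    print("tcp",s["tcp_pos"].round(4),"jaw",a.round(1),"q6",s["q"][5].round(2),"shift",d.round(1),"roll",roll,"t",s["t"])
def snap(n,f):
    c=cams.get_image(n);cv2.imwrite(f"pics/{f}.png",c["frame"][:,:,::-1]);return c
E
```

```text
(no output)
```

View pics/a.png

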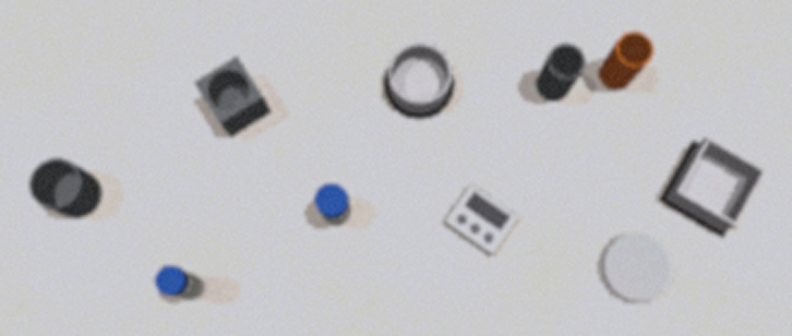

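View pics/b.png

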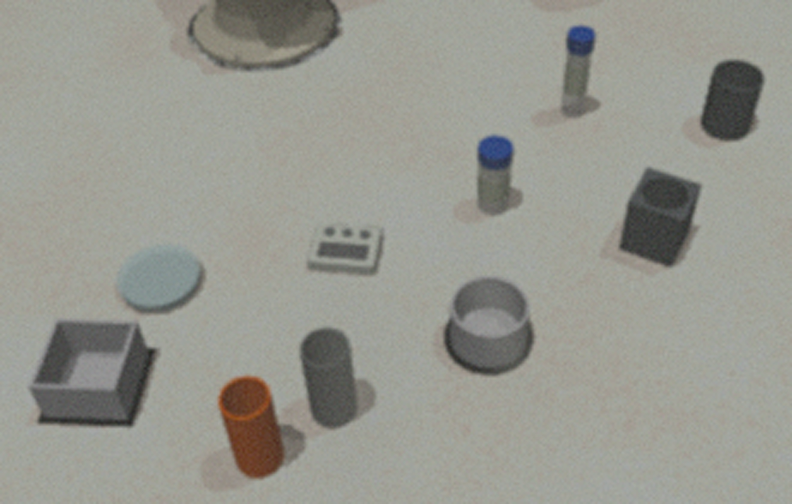

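Both crops identify every object; the rim centres are read off (e.g. wide rim top-view crop (57,185), scene crop (737,80)). Next I triangulate them and check heights.

```bash
python3 - <<'E'
from h import *
t=cams.get_image("top");s=cams.get_image("scene")
P=dict(wide=((57,185),(737,80),.08),narrow=((567,58),(326,347),.1),orange=((634,48),(246,395),.1),insert=((231,90),(664,193),.075),round=((420,78),(490,305),.055),square=((716,185),(91,357),.055),jar=((332,200),(495,147),.09),tube=((172,280),(580,35),.12))
for k,(a,b,z) in P.items():
    ua,va=a[0]/2.4+95,a[1]/2.4+115; ub,vb=b[0]/2.4+80,b[1]/2.4+90
    p,e=tri(ray(t,ua,va),ray(s,ub,vb)); q=plane(t,ua,va,z); r=plane(s,ub,vb,z)
    print(k,p.round(3),e.round(4),"top",q.round(3)[:2],"scene",r.round(3)[:2],"reach",np.hypot(*q[:2]).round(3))
# edge angles on the insert / square
for n,pts,z in(("insert",[(237,57),(196,83),(225,122),(267,93)],.075),("sq",[(708,142),(760,173)],.055)):
    w=[plane(t,x/2.4+95,y/2.4+115,z)[:2] for x,y in pts]; print(n,np.round(w,3).tolist(),[np.degrees(np.arctan2(*(w[i+1]-w[i])[::-1])).round(1) for i in range(len(w)-1)])
go([0.45,0.33,0.25],0)
E
```

```text
wide [0.501 0.419 0.072] 0.0034 top [0.499 0.415] scene [0.508 0.413] reach 0.649
narrow [ 0.642 -0.196  0.104] 0.0033 top [ 0.643 -0.198] scene [ 0.64  -0.193] reach 0.672
orange [ 0.654 -0.277  0.103] 0.0032 top [ 0.654 -0.28 ] scene [ 0.652 -0.275] reach 0.711
insert [0.616 0.213 0.077] 0.0051 top [0.615 0.211] scene [0.616 0.217] reach 0.65
round [ 0.637 -0.019  0.05 ] 0.0063 top [ 0.634 -0.022] scene [ 0.641 -0.018] reach 0.634
square [ 0.495 -0.384  0.044] 0.004 top [ 0.493 -0.382] scene [ 0.506 -0.382] reach 0.623
jar [0.475 0.088 0.09 ] 0.0035 top [0.474 0.086] scene [0.476 0.09 ] reach 0.482
tube [0.381 0.266 0.119] 0.0031 top [0.381 0.264] scene [0.383 0.267] reach 0.463
insert [[0.657, 0.204], [0.625, 0.254], [0.575, 0.217], [0.611, 0.167]] [np.float64(123.4), np.float64(-143.7), np.float64(-54.6)]
sq [[0.547, -0.376], [0.507, -0.437]] [np.float64(-123.3)]
tcp [0.1719 0.6006 0.222 ] jaw -106.0 q6 -0.26 shift [341.8 183.6 -27.8] roll 74.02156710421292 t 0.25
```

```bash
python3 - <<'E'
from h import *
go([0.50,0.415,0.20])
print(rot(bot.observe()["tool_rot"]).round(3))
E
```

```text
tcp [0.1719 0.6006 0.222 ] jaw -106.0 q6 -0.26 shift [366.5  88.1  22.1] roll None t 0.25
[[ 0.961 -0.275 -0.   ]
 [-0.275 -0.961 -0.001]
 [ 0.     0.001 -1.   ]]
```

>>> play_rows(
  steps=[
    [[52,12.6,3],0,0],
    [[52,12.6,3],0,0],
    [[52,12.6,3],0,0],
    [[52,12.6,3],0,0],
    [[52,12.6,3],0,0],
    [[52,12.6,3],0,0],
    [[52,12.6,3],0,0],
    [[0,0,0],0,0],
  ],
  grip_force=20,
)

```text
t: 1.25
tcp_pos: [0.5066, 0.4114, 0.1987]
tool_rot: [0.001, 0.991, -0.137, -0.0]
ft_force: [-0.9, -0.1, -0.1]
opening: 0.0867
```

```bash
python3 - <<'E'
from h import *
c=snap("wrist","w1");go([0.50,0.415,0.20]);print(proj(c,[.5,.415,.08]))
E
```

```text
tcp [0.5053 0.4123 0.1989] jaw -105.7 q6 0.37 shift [-5.8 -1.1 -1.1] roll None t 1.3
[259.4493999  193.80075332]
```

View pics/w1.png

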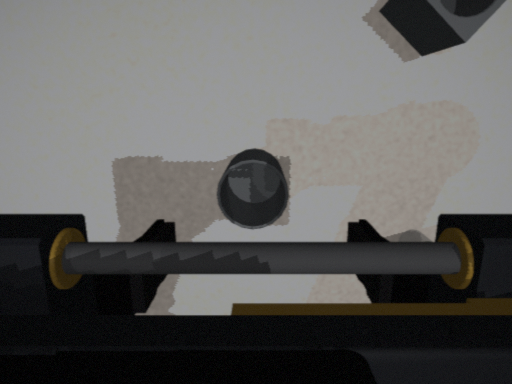

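The wrist view shows the wide sleeve's rim ellipse centred near (253.5,194), and the insert at the upper right.

```bash
python3 - <<'E'
from h import *
c=cams.get_image("wrist")
p=plane(c,253.5,194,.08);e=[plane(c,218,194,.08),plane(c,289,194,.08)];print(p,np.linalg.norm(e[1]-e[0]))
go([p[0],p[1],.06])
E
```

```text
[0.49986279 0.42100668 0.08      ] 0.060804119939129056
tcp [0.5043 0.4133 0.1993] jaw -105.6 q6 0.37 shift [ -6.3  -6.4 139.3] roll None t 1.35
```

>>> play_rows(
  steps=[
    [[-6,-6,20],0,0],
    [[0,0,50],0,0],
    [[0,0,45],0,0],
    [[0,0,22],0,0],
    [[0,0,3],0,0],
    [[0,0,0],0,0],
  ],
)

```text
t: 2.1
tcp_pos: [0.4942, 0.4289, 0.0599]
tool_rot: [-0.003, 0.992, -0.129, 0.001]
ft_force: [0.1, -0.1, 1.0]
opening: 0.0867
```

```bash
python3 - <<'E'
from h import *
go([.4999,.421,.058])
E
```

```text
tcp [0.4942 0.4289 0.0599] jaw -104.8 q6 0.35 shift [7.5 6.2 1.8] roll None t 2.1
```

>>> play_rows(
  steps=[
    [[7,6,2],0,0],
    [[0,0,0],0,0],
    [[0,0,0],0,0],
  ],
)

```text
t: 2.48
tcp_pos: [0.5006, 0.4225, 0.0613]
tool_rot: [-0.005, 0.992, -0.129, 0.003]
ft_force: [-0.2, -0.5, -0.4]
opening: 0.0869
```

```bash
python3 - <<'E'
from h import *
go([.4999,.421,.058])
E
```

```text
tcp [0.5006 0.4225 0.0613] jaw -104.8 q6 0.37 shift [-0.4  1.7  3.3] roll None t 2.475
```

>>> play_rows(
  steps=[
    [[0,2,3],0,0],
    [[0,0,0],0,255],
    [[0,0,0],0,255],
    [[0,0,0],0,255],
    [[0,0,0],0,255],
  ],
  grip_force=20,
)

```text
t: 3.1
tcp_pos: [0.5004, 0.4205, 0.0586]
tool_rot: [-0.006, 0.992, -0.129, 0.003]
ft_force: [-1.3, -0.4, -0.1]
opening: 0.0605
```

```bash
python3 - <<'E'
from h import *
go([.637,-.019,.2]);print(bot.observe()["opening"], rot(bot.observe()["tool_rot"]).round(4))
E
```

```text
tcp [0.5004 0.4205 0.0586] jaw -104.8 q6 0.37 shift [ 245.1  388.2 -145. ] roll None t 3.1
0.06050431783365621 [[ 0.9667 -0.2557  0.0079]
 [-0.2558 -0.9667  0.0107]
 [ 0.0049 -0.0124 -0.9999]]
```

>>> play_rows(
  steps=[
    [[0,0,-60],0,255],
    [[0,0,-50],0,255],
    [[30,48,0],0,255],
    [[30,48,0],0,255],
    [[30,48,0],0,255],
    [[30,48,0],0,255],
    [[30,48,0],0,255],
    [[30,48,0],0,255],
    [[30,48,0],0,255],
    [[15,24,0],0,255],
    [[0,0,0],0,255],
    [[0,0,0],0,255],
  ],
)

```text
t: 4.6
tcp_pos: [0.627, 0.0026, 0.1653]
tool_rot: [-0.005, 0.992, -0.128, 0.001]
ft_force: [-0.0, -0.3, -1.2]
opening: 0.0605
```

```bash
python3 - <<'E'
from h import *
c=snap("wrist","w2");go([.637,-.019,.13]);print(rot(bot.observe()["tool_rot"]).round(4)[:,2],bot.observe()["opening"]);print(proj(c,[.637,-.019,.055]))
E
```

```text
tcp [0.6269 0.0028 0.1653] jaw -104.7 q6 1.06 shift [15.2 18.8 35.2] roll None t 4.65
[ 0.0029  0.0087 -1.    ] 0.060488421882075406
[285.48030609 169.77638262]
```

View pics/w2.png

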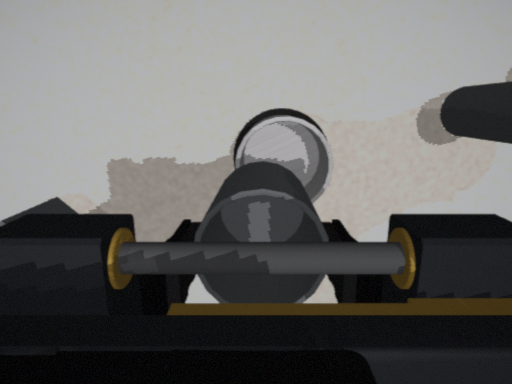

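The wrist view shows the held sleeve (rim ≈196–326 columns) and the bucket rim behind it, with columns 238–333 and its top edge at row ~116.

```bash
python3 - <<'E'
from h import *
c=cams.get_image("wrist")
th=np.linspace(0,2*np.pi,73)
for ctr in((.637,-.019),(.640,-.019),(.635,-.021)):
    P=np.array([proj(c,[ctr[0]+.04*np.cos(a),ctr[1]+.04*np.sin(a),.055]) for a in th]);print(ctr,P.min(0).round(1),P.max(0).round(1))
s=bot.observe();T=rot(s["tool_rot"])
for off in((0,0),(2,0),(-2,0)):
    P=[]
    for a in th: P.append(proj(c,s["tcp_pos"]+T@[off[0]/1e3+.031*np.cos(a),off[1]/1e3+.031*np.sin(a),-.0215]))
    P=np.array(P);print(off,P.min(0).round(1),P.max(0).round(1))
    P=[]
    for a in th: P.append(proj(c,s["tcp_pos"]+T@[off[0]/1e3+.031*np.cos(a),off[1]/1e3+.031*np.sin(a),.0585]))
    P=np.array(P);print(' bottom',P.min(0).round(1),P.max(0).round(1))
E
```

```text
(0.637, -0.019) [236.7 119.5] [334.9 216.4]
(0.64, -0.019) [235.7 115.7] [334.2 213.1]
(0.635, -0.021) [239.7 121.4] [337.9 218. ]
(0, 0) [192.8 188.8] [330.8 316.5]
 bottom [215.7 160.2] [307.1 248.1]
(2, 0) [192.6 184.2] [331.  312.8]
 bottom [215.6 157.1] [307.2 245.4]
(-2, 0) [193.1 193.3] [330.6 320.3]
 bottom [215.8 163.2] [307.1 250.7]
```

>>> play_rows(
  steps=[
    [[19,18,10],0,255],
    [[0,0,0],0,255],
    [[0,0,0],0,255],
  ],
)

```text
t: 5.08
tcp_pos: [0.6408, -0.0153, 0.1559]
tool_rot: [-0.005, 0.992, -0.125, 0.001]
ft_force: [-0.1, 0.9, -1.0]
opening: 0.0604
```

```bash
python3 - <<'E'
from h import *
c=snap("wrist","w3");go([.641,-.019,.13])
E
```

```text
tcp [ 0.6407 -0.0153  0.1557] jaw -104.3 q6 1.1 shift [ 1.2  3.8 25.7] roll None t 5.125
```

>>> play_rows(
  steps=[
    [[1,4,25],0,255],
    [[0,0,0],0,255],
    [[0,0,0],0,255],
  ],
)

```text
t: 5.5
tcp_pos: [0.6414, -0.0169, 0.1329]
tool_rot: [-0.005, 0.992, -0.123, 0.003]
ft_force: [0.5, 0.9, -0.2]
opening: 0.0605
```

```bash
python3 - <<'E'
from h import *
go([.641,-.019,.0646])
E
```

```text
tcp [ 0.6414 -0.0169  0.1329] jaw -104.1 q6 1.11 shift [-0.3  2.9 68.3] roll None t 5.5
```

>>> play_rows(
  steps=[
    [[0,3,15],0,255],
    [[0,1,20],0,255],
    [[0,0,20],0,255],
    [[0,0,8],0,255],
    [[0,0,0],0,255],
  ],
)

```text
t: 6.12
tcp_pos: [0.642, -0.0199, 0.0691]
tool_rot: [-0.006, 0.992, -0.122, 0.005]
ft_force: [-0.4, 0.3, -1.2]
opening: 0.0609
```

```bash
python3 - <<'E'
from h import *
go([.641,-.019,.0646])
E
```

```text
tcp [ 0.642  -0.0199  0.0691] jaw -104.1 q6 1.12 shift [-1.2 -0.6  4.5] roll None t 6.125
```

>>> play_rows(
  steps=[
    [[-1,0,5],0,255],
    [[0,0,2],0,255],
    [[0,0,0],0,255],
  ],
)

```text
t: 6.5
tcp_pos: [0.6426, -0.0194, 0.065]
tool_rot: [-0.006, 0.992, -0.122, 0.007]
ft_force: [-0.3, 0.2, -1.1]
opening: 0.0606
```

>>> play_rows(
  steps=[
    [[0,0,1],0,100],
    [[0,0,0],0,0],
    [[0,0,0],0,0],
    [[0,0,0],0,0],
    [[0,0,-60],0,0],
    [[0,0,-60],0,0],
    [[0,0,0],0,0],
  ],
)

```text
t: 7.38
tcp_pos: [0.641, -0.021, 0.1864]
tool_rot: [-0.006, 0.992, -0.122, 0.007]
ft_force: [-0.5, -0.5, -0.5]
opening: 0.087
```

```bash
python3 - <<'E'
from h import *
c=snap("wrist","w4");go([.642,-.197,.2]);print(rot(bot.observe()["tool_rot"]).round(4)[:,2])
th=np.linspace(0,2*np.pi,73)
for n,ctr,r,z in(("bucket",(.6395,-.0185),.04,.055),("sleeve",(.6395,-.0185),.031,.086)):
    P=np.array([proj(c,[ctr[0]+r*np.cos(a),ctr[1]+r*np.sin(a),z]) for a in th]);print(n,P.min(0).round(1),P.max(0).round(1))
E
```

```text
tcp [ 0.6391 -0.0209  0.1833] jaw -104.1 q6 1.11 shift [ 45.7 169.9 -18.4] roll None t 7.425
[ 0.0095  0.0099 -0.9999]
bucket [216.5 141.1] [306.4 229. ]
sleeve [222.3 156.1] [299.7 231.3]
```

View pics/w4.png

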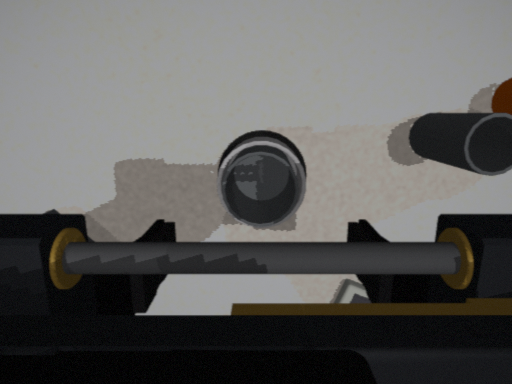

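The sleeve appears to be nested in the bucket at about (262,185). The image is too small to confirm it, so I use one zoomed composite.

```bash
python3 - <<'E'
from h import *
a=cv2.imread("pics/w4.png")[120:240,200:325]
s=snap("scene","s4");b=cv2.imread("pics/s4.png")[190:250,255:315]
f=lambda x:cv2.convertScaleAbs(cv2.resize(x,(400,400),interpolation=cv2.INTER_CUBIC),alpha=1.8)
cv2.imwrite("pics/z4.png",np.hstack([f(a),f(b)]))
for n,r,z in(("bucket",.04,.055),("sleeve",.031,.086)):
    P=np.array([proj(s,[.6395+r*np.cos(t),-.0185+r*np.sin(t),z]) for t in np.linspace(0,6.3,73)]);print(n,((P.min(0)-[255,190])*400/60).round(),((P.max(0)-[255,190])*400/60).round())
E
```

```text
bucket [80. 94.] [303. 267.]
sleeve [106.  56.] [283. 190.]
```

View pics/z4.png

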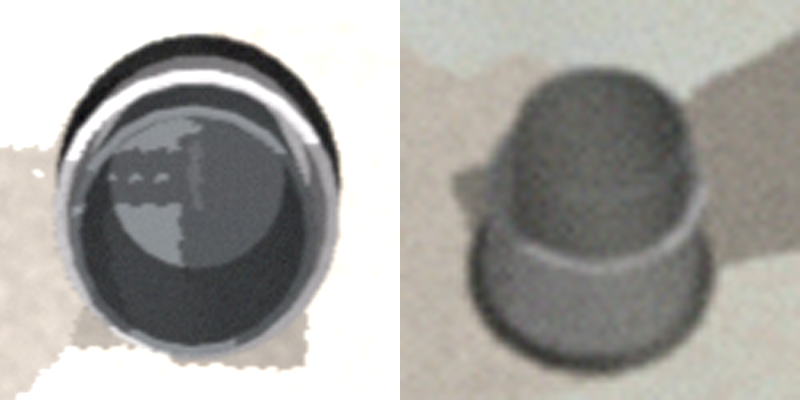

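The zoom confirms the wide sleeve is nested upright in the bucket. Next is the narrow sleeve, with the jaws turned away from the orange decoy.

>>> play_rows(
  steps=[
    [[0,0,-18],0,40],
    [[15,55,0],0,40],
    [[15,55,0],0,40],
    [[15,56,0],0,40],
    [[0,0,0],10,40],
    [[0,0,0],10,40],
    [[0,0,0],10,40],
    [[0,0,0],10,40],
    [[0,0,0],10,40],
    [[0,0,0],10,40],
    [[0,0,0],0,40],
    [[0,0,0],0,40],
  ],
)

```text
t: 8.98
tcp_pos: [0.63, -0.197, 0.1697]
tool_rot: [0.007, 0.788, -0.615, -0.021]
ft_force: [-0.8, -1.1, 0.2]
opening: 0.0733
```

```bash
python3 - <<'E'
from h import *
c=snap("wrist","w5");go([.642,-.197,.2]);s=bot.observe();print(rot(s["tool_rot"]).round(4)[:,2],s["opening"])
th=np.linspace(0,2*np.pi,73);ctr=(.642,-.197)
P=np.array([proj(c,[ctr[0]+.023*np.cos(a),ctr[1]+.023*np.sin(a),.1]) for a in th]);print(P.min(0).round(1),P.max(0).round(1))
E
```

```text
tcp [ 0.6299 -0.197   0.1697] jaw -165.9 q6 0.32 shift [  2.2 -10.6 -30.8] roll None t 9.025
[-0.0418  0.0157 -0.999 ] 0.07366882412776178
[207.6 162.6] [273.  225.4]
```

View pics/w5.png

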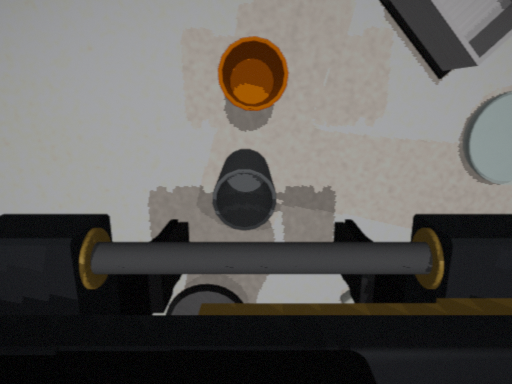

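The view shows the narrow sleeve rim at about (245,199) and the orange decoy at (253,73), clear of the jaws. The tool tilt has grown to 2.5°, so I test how it responds to rolls.

>>> play_rows(
  steps=[
    [[0,0,0],-10,40],
    [[0,0,0],-10,40],
    [[0,0,0],-10,40],
    [[0,0,0],0,40],
    [[0,0,0],0,40],
  ],
)

```text
t: 9.65
tcp_pos: [0.6295, -0.1968, 0.1684]
tool_rot: [0.001, 0.924, -0.381, -0.023]
ft_force: [-0.3, 0.4, -0.2]
opening: 0.0733
```

>>> play_rows(
  steps=[
    [[0,0,0],4,40],
    [[0,0,0],4,40],
    [[0,0,0],4,40],
    [[0,0,0],4,40],
    [[0,0,0],4,40],
    [[0,0,0],0,40],
    [[0,0,0],0,40],
  ],
)

```text
t: 10.52
tcp_pos: [0.6294, -0.1968, 0.1682]
tool_rot: [0.005, 0.839, -0.544, -0.023]
ft_force: [-0.3, -0.2, 0.2]
opening: 0.0738
```

```bash
python3 - <<'E'
from h import *
for q in([.007,.788,-.615,-.021],bot.observe()["tool_rot"]): print(rot(np.array(q)/np.linalg.norm(q))[:,2].round(4))
go([.642,-.197,.17])
E
```

```text
[-0.0417  0.0148 -0.999 ]
[-0.0439  0.0161 -0.9989]
tcp [ 0.6294 -0.1968  0.1682] jaw -155.9 q6 0.49 shift [  5.2 -11.4  -2.4] roll None t 10.525
```

>>> play_rows(
  steps=[
    [[0,0,-50],0,40],
    [[0,0,0],0,40],
    [[0,0,0],0,40],
    [[0,0,0],0,40],
  ],
)

```text
t: 11.02
tcp_pos: [0.6311, -0.1975, 0.2182]
tool_rot: [0.006, 0.839, -0.544, -0.024]
ft_force: [-0.5, -0.1, 0.3]
opening: 0.0734
```

>>> play_rows(
  steps=[
    [[0,0,13],0,40],
    [[0,0,13],0,40],
    [[0,0,13],0,40],
    [[0,0,13],0,40],
    [[0,0,0],0,40],
    [[0,0,0],0,40],
  ],
)

```text
t: 11.78
tcp_pos: [0.6267, -0.1963, 0.159]
tool_rot: [0.007, 0.839, -0.544, -0.027]
ft_force: [0.3, -0.7, -0.4]
opening: 0.0731
```

```bash
python3 - <<'E'
from h import *
for q in([.007,.788,-.615,-.021],bot.observe()["tool_rot"]): print(rot(np.array(q)/np.linalg.norm(q))[:,2].round(4))
go([.642,-.197,.17])
E
```

```text
[-0.0417  0.0148 -0.999 ]
[-0.0524  0.0173 -0.9985]
tcp [ 0.6267 -0.1963  0.159 ] jaw -155.9 q6 0.49 shift [  6.4 -13.2 -11.8] roll None t 11.775
```

>>> play_rows(
  steps=[
    [[0,0,-15],0,40],
    [[0,0,-15],0,40],
    [[0,0,-15],0,40],
    [[0,0,-15],0,40],
    [[0,0,-15],0,40],
    [[0,0,-15],0,40],
    [[0,0,-15],0,40],
    [[0,0,-15],0,40],
    [[0,0,0],0,40],
    [[0,0,0],0,40],
  ],
)

```text
t: 13.02
tcp_pos: [0.6344, -0.1988, 0.2912]
tool_rot: [0.006, 0.839, -0.544, -0.023]
ft_force: [0.2, 1.1, 0.6]
opening: 0.0733
```

>>> play_rows(
  steps=[
    [[0,0,60],0,40],
    [[0,0,0],0,40],
    [[0,0,0],0,40],
    [[0,0,0],0,40],
    [[0,0,60],0,40],
    [[0,0,0],0,40],
    [[0,0,0],0,40],
    [[0,0,0],0,40],
  ],
)

```text
t: 14.02
tcp_pos: [0.6383, -0.1995, 0.1846]
tool_rot: [0.002, 0.84, -0.543, -0.011]
ft_force: [-0.4, -0.3, -0.5]
opening: 0.0731
```

```bash
cat >> h.py <<'E'
def tilt():
    s=bot.observe(); print("tilt",rot(s["tool_rot"])[:2,2].round(4),"tool-frame",(rot(s["tool_rot"]).T@[0,0,-1])[:2].round(4))
E
python3 - <<'E'
from h import *
tilt();go([.642,-.197,.17])
E
```

```text
tilt [-0.0206  0.0083] tool-frame [ 0.016  -0.0154]
tcp [ 0.6383 -0.1995  0.1846] jaw -155.8 q6 0.49 shift [-0.5 -4.6 14.5] roll None t 14.025
```

>>> play_rows(
  steps=[
    [[0,0,-60],0,40],
    [[0,0,0],0,40],
    [[0,0,0],0,40],
    [[0,0,-50],0,40],
    [[0,0,0],0,40],
    [[0,0,0],0,40],
    [[0,0,60],0,40],
    [[0,0,0],0,40],
    [[0,0,0],0,40],
    [[0,0,0],0,40],
    [[0,0,60],0,40],
    [[0,0,0],0,40],
    [[0,0,0],0,40],
    [[0,0,0],0,40],
  ],
)

```text
t: 15.78
tcp_pos: [0.6505, -0.2036, 0.1984]
tool_rot: [-0.003, 0.841, -0.542, 0.008]
ft_force: [1.3, -0.5, 0.3]
opening: 0.0734
```

```bash
python3 - <<'E'
from h import *
c=cams.get_image("wrist");cv2.imwrite("pics/w6.png",c["frame"][:,:,::-1])
tilt();go([.642,-.197,.17])
P=np.array([proj(c,[.642+.023*np.cos(a),-.197+.023*np.sin(a),.1]) for a in np.linspace(0,6.3,73)]);print(P.min(0).round(1),P.max(0).round(1))
# rim from dark/grey: print outline of orange-free dark blob near prediction
g=cv2.GaussianBlur(cv2.cvtColor(c["frame"],cv2.COLOR_RGB2GRAY),(5,5),0)
m=np.uint8(g<100)*255; m[205:]=m[205:]; n,l,st,ce=cv2.connectedComponentsWithStats(m); u,v=proj(c,[.642,-.197,.1]).astype(int); print(u,v,st[l[v,u]],g[v,u-60:u+60:4],g[v-70:v+60:4,u])
E
```

```text
tilt [ 0.018  -0.0044] tool-frame [-0.0115  0.0145]
tcp [ 0.651  -0.2038  0.1991] jaw -155.6 q6 0.49 shift [-10.2   5.8  28.9] roll None t 15.825
[240.  175.7] [297.5 231.2]
268 203 [ 242  163   59   73 3233] [121 121 123 125 121 118 115 113 115  75  38  31  33  33  35  37  37  34
  33  32  31  30  51 101 108 105 106 106 109 109] [106 107 124 156 156 156 158 153  46  40  40  40  53  76  81  81  70  47
  36  39  34  34  34  35  34  47 121  92  44  54  60  64  64]
```

View pics/w6.png

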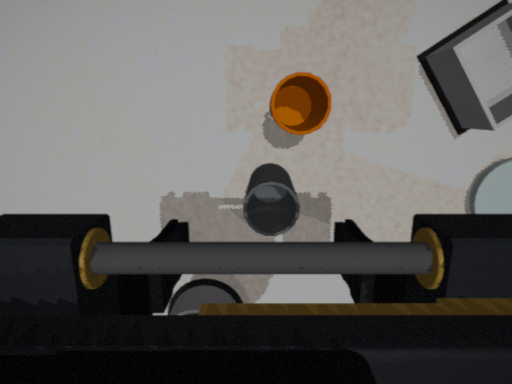

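The view shows the narrow sleeve's rim (242–301, bottom 236), so its centre is about (271.5,208). The jaws clear the decoy.

```bash
python3 - <<'E'
from h import *
c=cams.get_image("wrist");p=plane(c,271.5,208,.1);print(p,proj(c,p));tilt();go([*p[:2],.079])
E
```

```text
[ 0.63912626 -0.19496455  0.1       ] [271.5 208. ]
tilt [ 0.0172 -0.0041] tool-frame [-0.0108  0.0139]
tcp [ 0.6506 -0.2037  0.1986] jaw -155.6 q6 0.49 shift [-14.    8.6 119.4] roll None t 15.875
```

>>> play_rows(
  steps=[
    [[-13,7,10],0,40],
    [[0,0,13],0,40],
    [[0,0,13],0,40],
    [[0,0,13],0,40],
    [[0,0,13],0,40],
    [[0,0,0],0,40],
    [[0,0,0],0,40],
  ],
)

```text
t: 16.75
tcp_pos: [0.6425, -0.1961, 0.1352]
tool_rot: [-0.004, 0.841, -0.542, 0.011]
ft_force: [0.3, -0.2, 1.0]
opening: 0.0729
```

```bash
python3 - <<'E'
from h import *
tilt();go([.639,-.195,.079])
E
```

```text
tilt [ 0.0218 -0.0055] tool-frame [-0.014   0.0176]
tcp [ 0.6425 -0.1961  0.1352] jaw -155.6 q6 0.48 shift [-3.2  3.7 56.1] roll None t 16.75
```

>>> play_rows(
  steps=[
    [[-3,4,18],0,40],
    [[0,0,18],0,40],
    [[0,0,16],0,40],
    [[0,0,0],0,40],
    [[0,0,0],0,40],
  ],
)

```text
t: 17.38
tcp_pos: [0.641, -0.1959, 0.0829]
tool_rot: [-0.004, 0.841, -0.541, 0.013]
ft_force: [0.5, -0.3, -0.3]
opening: 0.0733
```

```bash
python3 - <<'E'
from h import *
tilt();go([.639,-.195,.079])
E
```

```text
tilt [ 0.0263 -0.0068] tool-frame [-0.0171  0.0211]
tcp [ 0.641  -0.1959  0.0829] jaw -155.5 q6 0.48 shift [-1.7  1.5  3.8] roll None t 17.375
```

>>> play_rows(
  steps=[
    [[-2,1,4],0,40],
    [[0,0,0],0,255],
    [[0,0,0],0,255],
    [[0,0,0],0,255],
    [[0,0,0],0,255],
    [[0,0,0],0,255],
  ],
  grip_force=20,
)

```text
t: 18.12
tcp_pos: [0.6402, -0.1945, 0.0803]
tool_rot: [-0.005, 0.841, -0.541, 0.014]
ft_force: [0.7, 0.6, -0.4]
opening: 0.046
```

```bash
python3 - <<'E'
from h import *
tilt();go([.642,-.019,.23]);print(bot.observe()["opening"])
E
```

```text
tilt [ 0.0294 -0.0071] tool-frame [-0.0187  0.0238]
tcp [ 0.6402 -0.1945  0.0803] jaw -155.5 q6 0.47 shift [-156.2  -77.9 -150.8] roll None t 18.125
0.045962345080470916
```

>>> play_rows(
  steps=[
    [[0,0,-40],0,255],
    [[0,0,-50],0,255],
    [[0,0,-40],0,255],
    [[0,0,-10],0,255],
    [[0,0,0],0,255],
  ],
)

```text
t: 18.75
tcp_pos: [0.6342, -0.193, 0.2203]
tool_rot: [-0.004, 0.841, -0.542, 0.011]
ft_force: [-0.7, 0.1, -1.2]
opening: 0.046
```

```bash
python3 - <<'E'
from h import *
tilt();go([.642,-.019,.22]);print(bot.observe()["opening"])
E
```

```text
tilt [ 0.0221 -0.005 ] tool-frame [-0.0137  0.0181]
tcp [ 0.6342 -0.193   0.2203] jaw -155.6 q6 0.47 shift [-155.2  -79.    -0.4] roll None t 18.75
0.045992116136862146
```

>>> play_rows(
  steps=[
    [[-15,-7.5,0],0,255],
    [[-30,-15,0],0,255],
    [[-30,-15,0],0,255],
    [[-30,-15,0],0,255],
    [[-20,-10,0],0,255],
    [[-12,-6,0],0,255],
    [[-6,-4,0],0,255],
    [[0,0,0],0,255],
    [[0,0,0],0,255],
  ],
)

```text
t: 19.88
tcp_pos: [0.6351, -0.0236, 0.204]
tool_rot: [0.003, 0.84, -0.542, -0.001]
ft_force: [-0.4, 0.1, -0.8]
opening: 0.0454
```

```bash
python3 - <<'E'
from h import *
c=snap("wrist","w7");tilt();go([.642,-.019,.21])
s=bot.observe();T=rot(s["tool_rot"]);th=np.linspace(0,6.3,73)
for n,r,z in(("bucket",.04,.055),("wide",.031,.086)):
    P=np.array([proj(c,[.642+r*np.cos(a),-.019+r*np.sin(a),z]) for a in th]);print(n,P.min(0).round(1),P.max(0).round(1))
for z in(-.0197,.0803):
    P=np.array([proj(c,s["tcp_pos"]+T@[.023*np.cos(a),.023*np.sin(a),z]) for a in th]);print("held",z,P.min(0).round(1),P.max(0).round(1))
E
```

```text
tilt [-0.004  -0.0043] tool-frame [-0.0023 -0.0054]
tcp [ 0.6351 -0.0237  0.2041] jaw -155.7 q6 0.2 shift [-1.4 -8.2 -6. ] roll None t 19.925
bucket [208.4 136.9] [293.8 220.4]
wide [213.8 150.9] [286.8 222.1]
held -0.0197 [210.4 204.6] [311.6 298.5]
held 0.0803 [229.8 166.2] [291.9 226.3]
```

View pics/w7.png

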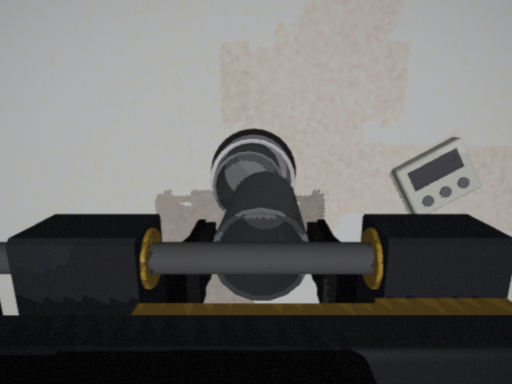

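The held narrow sleeve (lower end near (264,200)) is in front of the wide sleeve (rim ≈213–290 wide). I take exact edges numerically.

```bash
python3 - <<'E'
import cv2
g=cv2.GaussianBlur(cv2.cvtColor(cv2.imread("pics/w7.png"),cv2.COLOR_BGR2GRAY),(3,3),0)
print("col240 r125-200",g[125:200,240]);print("col262 r125-200",g[125:200,262])
for r in(170,185,200,210): print("row",r,"c205-305",g[r,205:306])
E
```

```text
col240 r125-200 [178 177 175 173 160 119  66  34  26  25  28  42  64  82  98 125 153 161
 148 116  76  52  46  46  47  49  60  81  93  88  78  74  73  73  75  83
  96 101  99  96  95  95  94  94  93  93  93  94  94  93  93  93  93  93
  90  84  75  64  55  48  43  41  41  42  41  41  41  42  43  43  43  43
  42  43  43]
col262 r125-200 [173 174 173 156 111  59  32  25  25  33  54  78  89  93 112 145 162 156
 133  94  59  45  44  46  47  47  48  52  65  83  92  89  81  75  73  73
  73  73  74  78  89  96  98 101 104  96  75  56  47  46  46  46  46  46
  46  46  46  47  47  47  46  46  47  47  47  47  47  47  46  47  47  47
  47  47  47]
row 170 c205-305 [179 179 179 178 173 160 154 161 168 161 136 108  98  98  89  68  47  38
  42  57  73  83  89  92  93  93  93  94  93  93  93  93  93  93  93  93
  93  93  93  94  96  99 102 105 106 106 105 105 105 105 105 105 105 104
 103 100  98  96  94  89  81  72  70  70  71  72  72  72  69  64  61  64
  74  85  89  94 107 116 114 111 105  91  77  81 106 136 153 151 123  91
  98 138 167 175 176 176 175 175 174 173 173]
row 185 c205-305 [178 178 17
[... 555 characters left out ...]
 43  43
  43  44  44  44  44  45  45  45  45  46  46  45  45  45  45  46  46  46
  47  47  47  47  47  47  48  48  48  47  46  47  48  48  48  47  47  47
  48  48  48  48  48  48  48  47  48  47  47  47  48  47  46  45  44  42
  49  72 102 119 124 124 122 121 121 120 120]
row 210 c205-305 [139 138 138 138 138 138 137 137 137 138 138 138 138 139 139 137 130 118
 105  96  84  62  45  40  40  42  43  43  42  43  43  44  44  45  47  51
  57  63  67  71  75  79  83  87  89  91  92  94  95  96  96  96  96  95
  94  94  94  94  95  96  97  97  96  96  94  92  90  88  86  82  78  74
  69  65  61  55  50  47  47  48  48  47  47  47  47  47  46  46  47  46
  46  45  44  52  75 101 115 119 119 119 120]
```

```bash
python3 - <<'E'
from h import *
tilt();go([.644,-.022,.18])
E
```

```text
tilt [-0.004  -0.0043] tool-frame [-0.0023 -0.0054]
tcp [ 0.6351 -0.0237  0.2041] jaw -155.7 q6 0.2 shift [ 2.1 -8.9 24. ] roll None t 19.925
```

>>> play_rows(
  steps=[
    [[2,-9,10],0,255],
    [[0,0,6],0,255],
    [[0,0,0],0,255],
    [[0,0,0],0,255],
  ],
)

```text
t: 20.42
tcp_pos: [0.6446, -0.0233, 0.1864]
tool_rot: [0.003, 0.84, -0.543, -0.001]
ft_force: [0.3, 0.6, -1.1]
opening: 0.0457
```

```bash
python3 - <<'E'
from h import *
tilt();go([.644,-.022,.18]);c=snap("wrist","w8")
g=cv2.GaussianBlur(cv2.cvtColor(cv2.imread("pics/w8.png"),cv2.COLOR_BGR2GRAY),(3,3),0)
s=bot.observe();T=rot(s["tool_rot"]);th=np.linspace(0,6.3,73)
P=np.array([proj(c,[.642+.031*np.cos(a),-.019+.031*np.sin(a),.086]) for a in th]);print("wide",P.min(0).round(1),P.max(0).round(1))
P=np.array([proj(c,s["tcp_pos"]+T@[.023*np.cos(a),.023*np.sin(a),.0803]) for a in th]);print("held",P.min(0).round(1),P.max(0).round(1))
a=cv2.imread("pics/w8.png")[110:310,160:360];cv2.imwrite("pics/z8.png",cv2.convertScaleAbs(cv2.resize(a,(600,600),interpolation=cv2.INTER_CUBIC),alpha=2))
E
```

```text
tilt [-0.0047 -0.0044] tool-frame [-0.0021 -0.0061]
tcp [ 0.6446 -0.0233  0.1864] jaw -155.8 q6 0.21 shift [-1.4 -0.   6.4] roll None t 20.425
wide [222.1 158.4] [299.5 233.2]
held [229.8 166.4] [291.9 226.5]
```

View pics/z8.png

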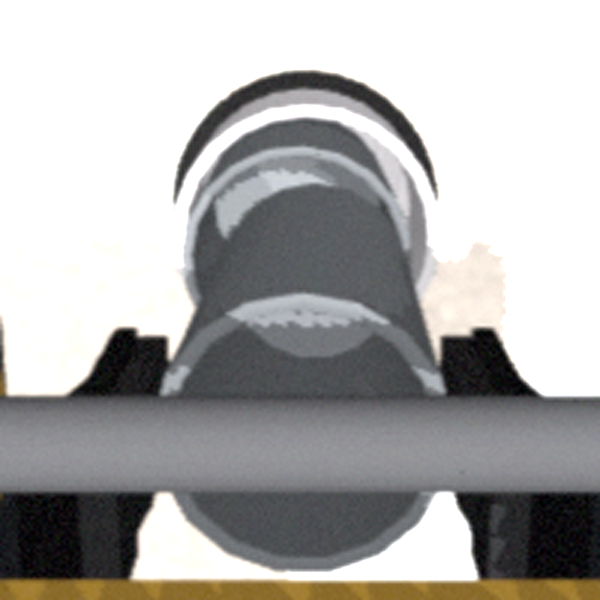

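The zoom shows the held sleeve's lower end centred on about (266,201), over the wide sleeve's mouth centred on about (261,196). It leans slightly, but within the play.

>>> play_rows(
  steps=[
    [[-2.5,-1,8],0,255],
    [[0,0,12],0,255],
    [[0,0,12],0,255],
    [[0,0,12],0,255],
    [[0,0,0],0,255],
  ],
)

```text
t: 21.1
tcp_pos: [0.6436, -0.0204, 0.1387]
tool_rot: [0.003, 0.84, -0.543, -0.001]
ft_force: [-0.2, -0.7, -1.0]
opening: 0.0459
```

```bash
python3 - <<'E'
from h import *
tilt();go([.6444,-.0205,.0923])
E
```

```text
tilt [-0.0059 -0.0042] tool-frame [-0.0015 -0.0071]
tcp [ 0.6436 -0.0204  0.1387] jaw -155.8 q6 0.2 shift [ 0.3 -1.  46.4] roll None t 21.1
```

>>> play_rows(
  steps=[
    [[0,-1,12],0,255],
    [[0,0,12],0,255],
    [[0,0,12],0,255],
    [[0,0,6],0,255],
    [[0,0,0],0,255],
  ],
)

```text
t: 21.72
tcp_pos: [0.6444, -0.0203, 0.0936]
tool_rot: [0.004, 0.84, -0.543, -0.001]
ft_force: [-0.3, 0.2, -1.2]
opening: 0.0456
```

```bash
python3 - <<'E'
from h import *
tilt();go([.6444,-.0205,.0923])
E
```

```text
tilt [-0.0061 -0.0045] tool-frame [-0.0016 -0.0074]
tcp [ 0.6444 -0.0203  0.0936] jaw -155.8 q6 0.2 shift [0.2 0.1 1.3] roll None t 21.725
```

>>> play_rows(
  steps=[
    [[0,0,2],0,255],
    [[0,0,1],0,255],
    [[0,0,0],0,110],
    [[0,0,0],0,60],
    [[0,0,0],0,40],
    [[0,0,0],0,40],
    [[0,0,-50],0,40],
    [[0,0,-50],0,40],
    [[0,0,-30],0,40],
    [[0,0,0],0,40],
    [[0,0,0],0,40],
  ],
)

```text
t: 23.1
tcp_pos: [0.6455, -0.0197, 0.2246]
tool_rot: [0.003, 0.84, -0.543, -0.001]
ft_force: [-0.5, -0.6, -0.0]
opening: 0.0737
```

```bash
python3 - <<'E'
from h import *
tilt();go([.381,.265,.24])
c=snap("wrist","w9");s=snap("scene","s9")
th=np.linspace(0,6.3,73)
for n,r,z in(("wide",.031,.086),("narrow",.023,.111)):
    P=np.array([proj(c,[.642+r*np.cos(a),-.019+r*np.sin(a),z]) for a in th]);print(n,P.min(0).round(1),P.max(0).round(1))
a=cv2.imread("pics/w9.png")[110:270,180:340];b=cv2.imread("pics/s9.png")[175:255,245:325]
f=lambda x:cv2.convertScaleAbs(cv2.resize(x,(400,400),interpolation=cv2.INTER_CUBIC),alpha=1.8)
cv2.imwrite("pics/z9.png",np.hstack([f(a),f(b)]))
E
```

```text
tilt [-0.0047 -0.0044] tool-frame [-0.0021 -0.0061]
tcp [ 0.6455 -0.0197  0.2246] jaw -155.8 q6 0.2 shift [-368.1  124.5  -15.4] roll None t 23.1
wide [228.9 148.8] [297.1 215.5]
narrow [236.  162.1] [290.9 215.6]
```

View pics/z9.png

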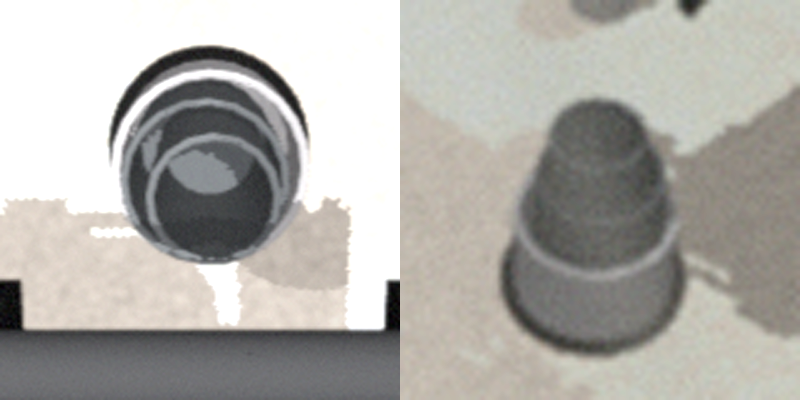

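Both views show wide and narrow sleeves nested upright (narrow rim centre ≈(.640,-.020)). Next is the tube.

>>> play_rows(
  steps=[
    [[-15,5,0],0,40],
    [[-33,11,0],0,40],
    [[-38,13,0],0,40],
    [[-38,13,0],0,40],
    [[-38,13,0],0,40],
    [[-38,13,0],0,40],
    [[-38,13,0],0,40],
    [[-38,13,0],0,40],
    [[-33,11,0],0,40],
    [[-20,7,0],0,40],
    [[-12,4,0],0,40],
    [[-6,2,0],0,40],
    [[0,0,0],0,40],
    [[0,0,0],0,40],
  ],
)

```text
t: 24.95
tcp_pos: [0.3759, 0.2562, 0.215]
tool_rot: [0.012, 0.84, -0.542, -0.006]
ft_force: [0.6, -0.3, 0.1]
opening: 0.0735
```

```bash
cat >> h.py <<'E'
def cap(c,z,guess=None):
    "centre of the blue cap nearest the guess, taken from its top face: left/right extremes and upper/lower edge of the mask"
    h=cv2.cvtColor(c["frame"],cv2.COLOR_RGB2HSV); m=cv2.inRange(h,(105,120,30),(130,255,255))
    n,l,st,ce=cv2.connectedComponentsWithStats(m)
    for i in range(1,n):
        if st[i,4]>60:
            q=plane(c,*ce[i],z); print("blob",st[i],ce[i].round(1),"->",q.round(4))
E
python3 - <<'E'
from h import *
tilt();go([.381,.265,.22]);c=snap("wrist","w10");cap(c,.12)
th=np.linspace(0,6.3,73)
P=np.array([proj(c,[.381+.017*np.cos(a),.265+.017*np.sin(a),z]) for a in th for z in (.12,.098)]);print(P.min(0).round(1),P.max(0).round(1))
cap(cams.get_image("top"),.12)
E
```

```text
tilt [-0.0235 -0.013 ] tool-frame [-0.0021 -0.0268]
tcp [0.3759 0.2562 0.215 ] jaw -155.6 q6 -0.52 shift [-5.9 -8.2 -5.2] roll None t 24.95
blob [ 225  181   42   45 1456] [245.4 203.4] -> [0.3809 0.2682 0.12  ]
[225.3 173.3] [268.6 220.4]
blob [227 192  13  13 133] [232.8 198.2] -> [0.4699 0.0855 0.12  ]
blob [451 249  15  38  72] [457.7 267.3] -> [ 0.2752 -0.5129  0.12  ]
```

>>> play_rows(
  steps=[
    [[-9,-8,-4],0,40],
    [[0,0,0],0,40],
    [[0,0,0],0,40],
    [[0,0,60],0,40],
    [[0,0,0],0,40],
    [[0,0,0],0,40],
    [[0,0,0],0,40],
  ],
)

```text
t: 25.92
tcp_pos: [0.3819, 0.2699, 0.1626]
tool_rot: [0.008, 0.84, -0.542, -0.005]
ft_force: [0.5, 0.5, 0.1]
opening: 0.0732
```

```bash
python3 - <<'E'
from h import *
tilt();go([.3795,.2685,.099])
c=cams.get_image("wrist");cap(c,.12)
th=np.linspace(0,6.3,73)
P=np.array([proj(c,[.3795+.017*np.cos(a),.2685+.017*np.sin(a),z]) for a in th for z in (.12,.098)]);print(P.min(0).round(1),P.max(0).round(1))
E
```

```text
tilt [-0.0167 -0.0073] tool-frame [ 0.0002 -0.0182]
tcp [0.3819 0.2699 0.1626] jaw -155.7 q6 -0.53 shift [ 0.3  1.6 63.7] roll None t 25.925
blob [ 236  182   52   57 2263] [261.7 210.4] -> [0.3813 0.2682 0.12  ]
[237.1 178.4] [290.8 237. ]
```

>>> play_rows(
  steps=[
    [[-1,2,58],0,40],
    [[0,0,0],0,40],
    [[0,0,0],0,40],
    [[0,0,0],0,40],
  ],
)

```text
t: 26.48
tcp_pos: [0.3835, 0.2748, 0.1118]
tool_rot: [-0.001, 0.841, -0.541, -0.003]
ft_force: [0.3, 0.1, -0.3]
opening: 0.0737
```

```bash
python3 - <<'E'
from h import *
tilt();go([.380,.270,.0985])
E
```

```text
tilt [-0.0046  0.0051] tool-frame [ 0.0066 -0.0021]
tcp [0.3835 0.2748 0.1118] jaw -155.5 q6 -0.53 shift [ 3.   5.1 13.3] roll None t 26.475
```

Tilt is now small. I correct, then close gently.

>>> play_rows(
  steps=[
    [[3,5,13],0,40],
    [[0,0,0],0,40],
    [[0,0,0],0,40],
  ],
)

```text
t: 26.85
tcp_pos: [0.3808, 0.2707, 0.1002]
tool_rot: [-0.003, 0.841, -0.541, -0.003]
ft_force: [0.4, 0.3, -0.3]
opening: 0.0737
```

```bash
python3 - <<'E'
from h import *
tilt();go([.380,.270,.0985])
E
```

```text
tilt [-0.0018  0.0087] tool-frame [0.0087 0.002 ]
tcp [0.3808 0.2707 0.1002] jaw -155.5 q6 -0.53 shift [0.3 1.  1.7] roll None t 26.85
```

>>> play_rows(
  steps=[
    [[0,1,1],0,100],
    [[0,0,0],0,180],
    [[0,0,0],0,255],
    [[0,0,0],0,255],
    [[0,0,0],0,255],
    [[0,0,0],0,255],
  ],
  grip_force=15,
)

```text
t: 27.6
tcp_pos: [0.38, 0.2705, 0.0993]
tool_rot: [-0.003, 0.841, -0.541, -0.003]
ft_force: [0.2, 1.2, -0.5]
opening: 0.0337
```

```bash
python3 - <<'E'
from h import *
tilt();go([.641,-.0200,.26]);print(bot.observe()["opening"])
E
```

```text
tilt [-0.0016  0.0088] tool-frame [0.0087 0.0022]
tcp [0.38   0.2705 0.0993] jaw -155.5 q6 -0.53 shift [ 371.2 -117.3 -163.6] roll None t 27.6
0.033721162673563544
```

>>> play_rows(
  steps=[
    [[0,0,-20],0,255],
    [[0,0,-40],0,255],
    [[0,0,-45],0,255],
    [[0,0,-35],0,255],
    [[0,0,-15],0,255],
    [[0,0,-5],0,255],
    [[15,-5,0],0,255],
    [[30,-10,0],0,255],
    [[35,-11,0],0,255],
    [[35,-11,0],0,255],
    [[35,-11,0],0,255],
    [[35,-11,0],0,255],
    [[35,-11,0],0,255],
    [[35,-11,0],0,255],
    [[35,-11,0],0,255],
    [[28,-9,0],0,255],
    [[15,-5,0],0,255],
    [[8,-3,0],0,255],
    [[0,0,0],0,255],
    [[0,0,0],0,255],
  ],
)

```text
t: 30.1
tcp_pos: [0.6228, -0.0161, 0.2404]
tool_rot: [0.012, 0.84, -0.542, -0.014]
ft_force: [-0.0, -0.2, -0.6]
opening: 0.0338
```

```bash
python3 - <<'E'
from h import *
tilt();go([.641,-.0200,.25]);print(bot.observe()["opening"])
E
```

```text
tilt [-0.0361 -0.0053] tool-frame [ 0.01   -0.0351]
tcp [ 0.6228 -0.0161  0.2404] jaw -155.7 q6 0.19 shift [ 11.  -14.6 -10.3] roll None t 30.1
0.03377197655418279
```

>>> play_rows(
  steps=[
    [[0,0,-50],0,255],
    [[0,0,0],0,255],
    [[0,0,0],0,255],
    [[0,0,0],0,255],
    [[11,-15,40],0,255],
    [[0,0,0],0,255],
    [[0,0,0],0,255],
    [[0,0,0],0,255],
  ],
  grip_force=20,
)

```text
t: 31.1
tcp_pos: [0.6394, -0.0166, 0.2522]
tool_rot: [0.012, 0.842, -0.54, -0.013]
ft_force: [0.1, -0.5, 0.0]
opening: 0.0336
```

```bash
python3 - <<'E'
from h import *
tilt();go([.641,-.0200,.25]);print(bot.observe()["opening"])
E
```

```text
tilt [-0.0347 -0.0056] tool-frame [ 0.0094 -0.0339]
tcp [ 0.6394 -0.0166  0.2522] jaw -155.3 q6 0.21 shift [ 3.8 -0.1  2.2] roll None t 31.1
0.03360943730855205
```

>>> play_rows(
  steps=[
    [[0,0,-60],0,255],
    [[0,0,0],0,255],
    [[0,0,0],0,255],
    [[0,0,-60],0,255],
    [[0,0,0],0,255],
    [[0,0,0],0,255],
    [[0,0,60],0,255],
    [[0,0,0],0,255],
    [[0,0,0],0,255],
    [[0,0,0],0,255],
  ],
)

```text
t: 32.35
tcp_pos: [0.641, -0.017, 0.3188]
tool_rot: [0.011, 0.842, -0.539, -0.01]
ft_force: [-0.5, -0.1, -0.7]
opening: 0.0333
```

```bash
python3 - <<'E'
from h import *
tilt();go([.641,-.0200,.25]);print(bot.observe()["q"].round(3))
E
```

```text
tilt [-0.0289 -0.0083] tool-frame [ 0.0046 -0.0297]
tcp [ 0.641  -0.017   0.3188] jaw -155.3 q6 0.2 shift [ 3.1 -0.8 68.8] roll None t 32.35
[ 0.226  0.385  0.245  0.002 -1.46   0.205]
```

>>> play_rows(
  steps=[
    [[0,0,60],0,255],
    [[0,0,0],0,255],
    [[0,0,0],0,255],
    [[0,0,0],0,255],
  ],
)

```text
t: 32.85
tcp_pos: [0.6473, -0.017, 0.2713]
tool_rot: [0.004, 0.842, -0.539, 0.0]
ft_force: [-0.3, -0.7, -0.4]
opening: 0.0338
```

```bash
python3 - <<'E'
from h import *
tilt();go([.641,-.0200,.25])
E
```

```text
tilt [-0.0043 -0.0073] tool-frame [-0.0048 -0.007 ]
tcp [ 0.6473 -0.017   0.2713] jaw -155.2 q6 0.2 shift [-0.   6.8 21.4] roll None t 32.85
```

>>> play_rows(
  steps=[
    [[0,7,12],0,255],
    [[0,0,0],0,255],
    [[0,0,0],0,255],
    [[0,0,0],0,255],
  ],
)

```text
t: 33.35
tcp_pos: [0.6424, -0.0201, 0.2629]
tool_rot: [0.002, 0.842, -0.539, 0.003]
ft_force: [-0.0, -0.0, -0.6]
opening: 0.0337
```

```bash
python3 - <<'E'
from h import *
tilt();go([.6405,-.0195,.235]);c=snap("wrist","w11")
s=bot.observe();T=rot(s["tool_rot"]);th=np.linspace(0,6.3,73)
P=np.array([proj(c,[.640+.023*np.cos(a),-.0205+.023*np.sin(a),.111]) for a in th]);print("narrow",P.min(0).round(1),P.max(0).round(1))
P=np.array([proj(c,s["tcp_pos"]+T@[.015*np.cos(a),.015*np.sin(a),.0985]) for a in th]);print("held",P.min(0).round(1),P.max(0).round(1))
a=cv2.imread("pics/w11.png")[110:310,160:360];cv2.imwrite("pics/z11.png",cv2.convertScaleAbs(cv2.resize(a,(600,600),interpolation=cv2.INTER_CUBIC),alpha=1.8))
E
```

```text
tilt [ 0.0032 -0.0064] tool-frame [-0.0072  0.0002]
tcp [ 0.6424 -0.0201  0.2629] jaw -155.2 q6 0.21 shift [-1.6  1.5 27.9] roll None t 33.35
narrow [239.  155.2] [287.6 202.8]
held [241.8 172.4] [279.6 209.2]
```

View pics/z11.png

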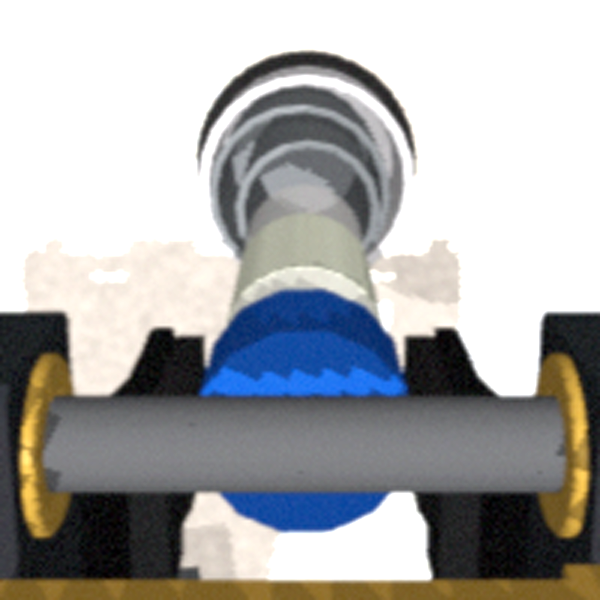

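The tube's lower end (243–279, top 171) matches the prediction and sits behind the narrow sleeve's mouth at (238–288, top 157), also as predicted. I lower it.

>>> play_rows(
  steps=[
    [[-1,3,10],0,255],
    [[0,0,12],0,255],
    [[0,0,12],0,255],
    [[0,0,0],0,255],
    [[0,0,0],0,255],
  ],
)

```text
t: 34.02
tcp_pos: [0.6387, -0.0207, 0.2251]
tool_rot: [0.003, 0.842, -0.539, 0.002]
ft_force: [1.2, -0.2, -0.7]
opening: 0.0334
```

```bash
python3 - <<'E'
from h import *
tilt();s=bot.observe();b=s["tcp_pos"]+rot(s["tool_rot"])[:,2]*.0985;print("bottom",b.round(4));go([.6400,-.0205,.1153])
E
```

```text
tilt [ 0.0007 -0.0069] tool-frame [-0.0066 -0.0023]
bottom [ 0.6387 -0.0214  0.1266]
tcp [ 0.6387 -0.0207  0.2251] jaw -155.2 q6 0.21 shift [ -0.4  -1.6 109.8] roll None t 34.025
```

>>> play_rows(
  steps=[
    [[0,-1.5,10],0,255],
    [[0,0,14],0,255],
    [[0,0,14],0,255],
    [[0,0,14],0,255],
    [[0,0,0],0,255],
  ],
)

```text
t: 34.65
tcp_pos: [0.6399, -0.0204, 0.1688]
tool_rot: [0.003, 0.842, -0.539, 0.002]
ft_force: [-0.0, 0.5, -1.3]
opening: 0.0334
```

```bash
python3 - <<'E'
from h import *
tilt();s=bot.observe();b=s["tcp_pos"]+rot(s["tool_rot"])[:,2]*.0985;print("bottom",b.round(4));go([.6400,-.0205,.1153])
E
```

```text
tilt [-0.0005 -0.0068] tool-frame [-0.006  -0.0033]
bottom [ 0.6398 -0.0211  0.0703]
tcp [ 0.6399 -0.0204  0.1688] jaw -155.2 q6 0.21 shift [-0.2 -0.3 53.5] roll None t 34.65
```

>>> play_rows(
  steps=[
    [[0,0,14],0,255],
    [[0,0,14],0,255],
    [[0,0,12],0,255],
    [[0,0,7],0,255],
    [[0,0,3],0,255],
    [[0,0,0],0,255],
    [[0,0,0],0,255],
  ],
)

```text
t: 35.52
tcp_pos: [0.6408, -0.0208, 0.1162]
tool_rot: [0.002, 0.842, -0.539, 0.003]
ft_force: [-0.5, 0.7, -2.2]
opening: 0.0335
```

```bash
python3 - <<'E'
from h import *
tilt();go([.6400,-.0205,.1153])
E
```

```text
tilt [ 0.0017 -0.0069] tool-frame [-0.007  -0.0013]
tcp [ 0.6408 -0.0208  0.1162] jaw -155.2 q6 0.21 shift [-0.6  0.6  0.9] roll None t 35.525
```

>>> play_rows(
  steps=[
    [[0,0,1],0,255],
    [[0,0,0],0,140],
    [[0,0,0],0,80],
    [[0,0,0],0,40],
    [[0,0,0],0,40],
    [[0,0,-30],0,40],
    [[0,0,-40],0,40],
    [[0,0,-30],0,40],
    [[0,0,0],0,40],
    [[0,0,0],0,40],
  ],
)

```text
t: 36.78
tcp_pos: [0.6403, -0.0201, 0.2179]
tool_rot: [0.003, 0.842, -0.539, 0.002]
ft_force: [-0.6, 0.7, -0.8]
opening: 0.0729
```

```bash
python3 - <<'E'
from h import *
tilt();go([.614,.213,.21],35);c=snap("wrist","w12");cap(c,.136)
P=np.array([proj(c,[.640+.017*np.cos(a),-.0205+.017*np.sin(a),z]) for a in np.linspace(0,6.3,73) for z in(.136,.114)]);print(P.min(0).round(1),P.max(0).round(1))
s=snap("scene","s12");cap(s,.136)
P=np.array([proj(s,[.640+.017*np.cos(a),-.0205+.017*np.sin(a),z]) for a in np.linspace(0,6.3,73) for z in(.136,.114)]);print(P.min(0).round(1),P.max(0).round(1))
E
```

```text
tilt [ 0.0014 -0.0068] tool-frame [-0.0068 -0.0016]
tcp [ 0.6403 -0.0201  0.2179] jaw -155.2 q6 0.21 shift [-222.7  -73.9    6.2] roll -10.206163464756685 t 36.775
blob [ 238  168   46   48 1712] [260.4 191.6] -> [ 0.6423 -0.0239  0.136 ]
[238.5 169.3] [284.1 218.6]
blob [280 148  13  12 113] [285.4 153.4] -> [0.5251 0.0541 0.136 ]
[276.5 188.6] [291.9 206.3]
```

The tube cap sits where a seated tube should be. Next is the insert.

>>> play_rows(
  steps=[
    [[0,0,0],-10,0],
    [[0,0,0],0,0],
    [[-20,-3,0],0,0],
    [[-34,-5,0],0,0],
    [[-36,-6,0],0,0],
    [[-36,-6,0],0,0],
    [[-36,-6,0],0,0],
    [[-30,-5,0],0,0],
    [[-18,-3,0],0,0],
    [[-9,-1,0],0,0],
    [[0,0,0],0,0],
    [[0,0,0],0,0],
  ],
)

```text
t: 38.38
tcp_pos: [0.5363, 0.1892, 0.2104]
tool_rot: [0.006, 0.883, -0.469, -0.002]
ft_force: [-0.7, 0.1, -0.2]
opening: 0.0875
```

```bash
python3 - <<'E'
from h import *
tilt();go([.614,.213,.21],35);c=snap("wrist","w13")
f=lambda p:proj(c,p).round(1).tolist()
a=np.radians(35);x=np.array([np.cos(a),np.sin(a)]);y=np.array([-x[1],x[0]])
for i,j in((1,1),(1,-1),(-1,-1),(-1,1)):
    q=np.array([.614,.213])+.031*(i*x+j*y);print(q.round(3),"top",f([*q,.075]),"bot",f([*q,0]))
cv2.imwrite("pics/z13.png",cv2.convertScaleAbs(cv2.resize(cv2.imread("pics/w13.png")[100:300,120:380],(780,600),interpolation=cv2.INTER_CUBIC),alpha=1.8))
E
```

```text
tilt [-0.0097 -0.0095] tool-frame [-0.0024 -0.0133]
tcp [0.5363 0.1892 0.2104] jaw -145.9 q6 -0.03 shift [ 23.9 -77.7  -0.6] roll -0.9238612747054731 t 38.375
[0.622 0.256] top [138.6, 190.4] bot [161.2, 174.6]
[0.657 0.205] top [131.1, 120.0] bot [156.1, 117.6]
[0.606 0.17 ] top [203.7, 118.7] bot [214.1, 116.5]
[0.571 0.221] top [207.7, 189.0] bot [216.9, 173.4]
```

View pics/z13.png

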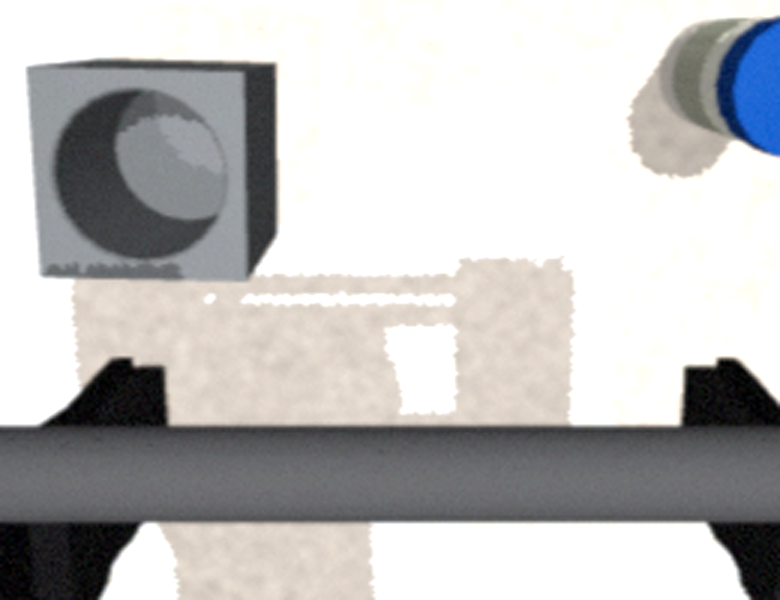

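The insert's top corners are at full-image (129,123), (201,123), (202,193) and (134,192). The jar is at the upper right.

```bash
cat >> h.py <<'E'
def grey_square(c,p,z,lo,hi,r=.05,show=True):
    "min-area rectangle of the mid-grey face near world p at height z -> centre, sides, angle"
    g=cv2.GaussianBlur(cv2.cvtColor(c["frame"],cv2.COLOR_RGB2GRAY),(3,3),0)
    m=np.uint8((g>lo)&(g<hi))*255; k=np.zeros_like(m); u,v=proj(c,[*p,z])
    s=c["mtx"][0][0]*r/(c["origin"][2]-z); cv2.circle(k,(int(u),int(v)),int(s),255,-1); m&=k
    cs,_=cv2.findContours(m,cv2.RETR_EXTERNAL,cv2.CHAIN_APPROX_NONE); q=max(cs,key=cv2.contourArea)
    w=np.array([plane(c,*x[0],z)[:2] for x in q],np.float32)*1000
    b=cv2.minAreaRect(w); print("rect",np.round(b[0],1),np.round(b[1],1),round(b[2],1)); return b
E
python3 - <<'E'
from h import *
c=cams.get_image("wrist");px=[(129.3,122.7),(201,123.3),(202.3,193),(134,191.7)]
w=np.array([plane(c,u,v,.075)[:2] for u,v in px]);print(w.round(4),w.mean(0).round(4))
for i in range(4):
    d=w[(i+1)%4]-w[i];print(np.linalg.norm(d).round(4),np.degrees(np.arctan2(d[1],d[0])).round(1))
g=cv2.cvtColor(c["frame"],cv2.COLOR_RGB2GRAY);print(g[125:190:8,205],g[158,125:215:4],g[126,125:210:6])
p=w.mean(0);go([*p,.20],35)
E
```

```text
[[0.6574 0.2081]
 [0.6063 0.1743]
 [0.5729 0.2263]
 [0.6245 0.2594]] [0.6153 0.217 ]
0.0613 -146.5
0.0618 122.6
0.0613 32.6
0.0609 -57.4
[ 28  31  32  28  31  32  29  30 119] [155 154  85  66  29  32  34  34  33  67  75  77  78  77  78  78  79  77
  89  72  29  32 137] [155  86  87  86  87  88  88  87  90  89  90  88  90  28  26]
tcp [0.5364 0.189  0.2104] jaw -145.9 q6 -0.03 shift [ 21.  -81.2   9.4] roll -0.9455671816982658 t 38.475
```

>>> play_rows(
  steps=[
    [[6,-20,0],1,0],
    [[8,-30,0],0,0],
    [[5,-18,0],0,0],
    [[2,-10,0],0,0],
    [[0,0,0],0,0],
    [[0,0,0],0,0],
  ],
)

```text
t: 39.22
tcp_pos: [0.6157, 0.2109, 0.2089]
tool_rot: [0.007, 0.877, -0.48, -0.003]
ft_force: [-0.8, -0.1, 0.1]
opening: 0.087
```

```bash
python3 - <<'E'
from h import *
tilt();c=snap("wrist","w14");b=grey_square(c,(.6153,.217),.075,50,105);go([.6153,.217,.054],33)
E
```

```text
tilt [-0.0113 -0.0101] tool-frame [-0.0024 -0.0149]
rect [616.4 214.1] [66.2 70.5] 32.5
tcp [0.6157 0.2109 0.2089] jaw -147.3 q6 -0.01 shift [ -5.7  -5.2 154.9] roll -0.32072411640336895 t 39.275
```

>>> play_rows(
  steps=[
    [[-4.5,-4,55],0,0],
    [[0,0,0],0,0],
    [[0,0,0],0,0],
    [[0,0,0],0,0],
  ],
)

```text
t: 39.78
tcp_pos: [0.6174, 0.2169, 0.1594]
tool_rot: [0.004, 0.878, -0.479, 0.001]
ft_force: [-0.2, 0.3, 0.2]
opening: 0.0872
```

```bash
python3 - <<'E'
from h import *
tilt();c=snap("wrist","w15");b=grey_square(c,(.6155,.216),.075,50,105);go([.6155,.216,.054],33)
g=cv2.cvtColor(c["frame"],cv2.COLOR_RGB2GRAY);u,v=proj(c,[.6155,.216,.075]).astype(int);print(u,v,"row",u-70,g[v-40,u-70:u+71:2],"col",v-70,g[v-70:v+70:2,u-40])
E
```

```text
tilt [-0.0026 -0.007 ] tool-frame [-0.0045 -0.006 ]
rect [617.1 213.8] [64.7 70.4] 32.5
tcp [0.618  0.2171 0.1601] jaw -147.2 q6 -0.02 shift [ -0.9   2.2 106.1] roll -0.22023460954005714 t 39.825
263 196 row 193 [155 155 155 155 155 155 156 155 154 155 156 155 155 153  80  39  40  38
  40  39  37  40  40  40  38  38  41  40  39  39  40  40  42  38  40  40
  39  40  38  42  39  42  38  42  42  40  38  37  39  39  39  39  39  39
  40  90 147 148 148 152 155 155 154 154 155 156 151 149 147 146 147] col 126 [149 150 149 149 148 148 149 150 152 152 150 150 148 131  57  39  74  78
  79  78  77  77  76  76  77  77  77  76  77  76  78  77  76  85  87  88
  86  64  58  58  58  62  86  86  74  59  58  58  59  59  59  59  57  59
  62  66 116 119  47  38  44  49  52  55  57  60  62  61  61  59]
```

>>> play_rows(
  steps=[
    [[-1,2,40],0,0],
    [[0,0,0],0,0],
    [[0,0,40],0,0],
    [[0,0,0],0,0],
    [[0,0,0],0,0],
  ],
)

```text
t: 40.45
tcp_pos: [0.6232, 0.2193, 0.0914]
tool_rot: [-0.005, 0.879, -0.478, 0.008]
ft_force: [0.5, 0.4, 0.2]
opening: 0.0871
```

```bash
python3 - <<'E'
from h import *
tilt();go([.6155,.216,.054],33)
E
```

```text
tilt [0.0184 0.0011] tool-frame [-0.0091  0.0161]
tcp [0.6232 0.2193 0.0914] jaw -147.0 q6 -0.02 shift [-1.7  8.9 37.3] roll -0.0475078757520464 t 40.45
```

>>> play_rows(
  steps=[
    [[-2,8,10],0,0],
    [[0,1,10],0,0],
    [[0,0,10],0,0],
    [[0,0,5],0,0],
    [[0,0,0],0,0],
    [[0,0,0],0,0],
  ],
)

```text
t: 41.2
tcp_pos: [0.6166, 0.2169, 0.0577]
tool_rot: [-0.007, 0.879, -0.477, 0.01]
ft_force: [0.4, 0.3, 0.0]
opening: 0.0872
```

```bash
python3 - <<'E'
from h import *
tilt();go([.6155,.216,.054],33)
E
```

```text
tilt [0.0237 0.0036] tool-frame [-0.0099  0.0218]
tcp [0.6166 0.2169 0.0577] jaw -147.0 q6 -0.02 shift [0.1 1.5 3.7] roll -0.004782322784990356 t 41.2
```

>>> play_rows(
  steps=[
    [[0,1,3],0,0],
    [[0,0,1],0,255],
    [[0,0,0],0,255],
    [[0,0,0],0,255],
    [[0,0,0],0,255],
    [[0,0,0],0,255],
  ],
  grip_force=25,
)

```text
t: 41.95
tcp_pos: [0.6162, 0.2167, 0.0541]
tool_rot: [-0.008, 0.879, -0.477, 0.01]
ft_force: [-1.0, 0.6, -0.6]
opening: 0.0625
```

```bash
python3 - <<'E'
from h import *
tilt();go([.495,-.383,.19],57);print(bot.observe()["opening"])
t=cams.get_image("top");cv2.imwrite("pics/t15.png",t["frame"][:,:,::-1])
# square bucket rim: bright thin rim and inner floor in the top view
g=cv2.cvtColor(t["frame"],cv2.COLOR_RGB2GRAY);print(g[170:216:2,366:418:2])
E
```

```text
tilt [0.0249 0.0045] tool-frame [-0.0098  0.0233]
tcp [0.6162 0.2167 0.0541] jaw -147.0 q6 -0.02 shift [ 438.4  424.9 -141.6] roll -24.008288616809182 t 41.95
0.0625430291849765
[[139 140 139 140 140 140 139 138 140 140 141 140 139 139 140 140 138 139
  139 138 139 139 140 139 139 139]
 [140 141 139 140 138 138 139 139 139 134 139 118 131 137 140 140 138 139
  139 140 139 139 140 139 138 139]
 [140 139 139 140 138 138 139 141 111  74  96  96  98 109 132 140 139 139
  139 139 140 138 138 140 138 138]
 [140 139 139 138 139 140 138 120  58  43  74 113  64  61  80 118 136 139
  139 138 137 140 139 138 140 140]
 [139 139 140 140 139 138 128  80  34  56 105  86  58  56  56  64  93 125
  138 139 140 139 139 139 139 139]
 [140 140 139 137 141 137 108  46  45  80 121  86  79  62  57  55  54  66
  100 132 139 140 140 139 139 139]
 [139 140 138 137 139 130  76  34  59 111 131 131 115  94  74  60  56  56
   57  76 112 132 138 138 139 139]
 [140 139 140 142 135 100  40  50  87 131 133 138 140 134 116  92  69  56
   55  55  60  81 117 136 140 139]
 [137 139 140 138 120  63  38  65 120 129 138 138 
[... 885 characters left out ...]
12  84  55
   57 112 138 137 138 139 139 140]
 [140 140 139 140 141 134 110  56  32  49  55  55  60  91 121 114  76  50
   88 135 141 138 139 139 138 139]
 [140 138 139 140 138 139 138 123  91  51  34  49  56  54  64  95 106  89
  121 138 140 139 139 140 139 139]
 [139 141 140 139 137 140 140 140 138 118  71  37  41  54  54  56  70 109
  134 140 138 140 138 139 139 139]
 [137 138 141 139 140 138 138 140 141 139 132 110  60  35  44  54  95 121
  136 138 138 140 138 140 139 139]
 [137 140 139 140 139 138 139 139 139 139 140 137 127 108  64  69 133 138
  140 140 139 139 139 140 138 139]
 [134 137 138 138 139 138 139 139 138 139 141 140 140 140 132 124 140 139
  140 138 139 139 139 139 140 139]]
```

>>> play_rows(
  steps=[
    [[0,0,-30],0,255],
    [[0,0,-50],0,255],
    [[0,0,-50],0,255],
    [[0,0,-22],0,255],
    [[0,0,-10],0,255],
    [[12,12,0],0,255],
    [[25,24,0],0,255],
    [[32,31,0],0,255],
    [[35,34,0],0,255],
    [[35,34,0],0,255],
    [[35,34,0],0,255],
    [[35,34,0],0,255],
    [[35,34,0],0,255],
    [[35,34,0],0,255],
    [[30,29,0],0,255],
    [[22,21,0],0,255],
    [[14,14,0],0,255],
    [[7,7,0],0,255],
    [[0,0,0],0,255],
    [[0,0,0],0,255],
  ],
)

```text
t: 44.5
tcp_pos: [0.4888, -0.2883, 0.1936]
tool_rot: [0.006, 0.876, -0.481, -0.014]
ft_force: [-1.0, -0.3, -0.5]
opening: 0.0619
```

```bash
python3 - <<'E'
from h import *
tilt();go([.495,-.383,.19],57);print(bot.observe()["opening"])
E
```

```text
tilt [-0.0308  0.0026] tool-frame [ 0.0188 -0.0246]
tcp [ 0.4888 -0.2883  0.1936] jaw -147.5 q6 0.81 shift [83.3 45.5  3.1] roll -24.535088288802513 t 44.5
0.061897821102390456
```

>>> play_rows(
  steps=[
    [[14,8,0],0,255],
    [[22,12,0],0,255],
    [[20,11,0],0,255],
    [[12,6,0],0,255],
    [[6,3,0],0,255],
    [[0,0,0],-8,255],
    [[0,0,0],-8,255],
    [[0,0,0],-8,255],
    [[0,0,0],0,255],
    [[0,0,-60],0,255],
    [[0,0,0],0,255],
    [[0,0,0],0,255],
    [[0,0,60],0,255],
    [[0,0,0],0,255],
    [[0,0,0],0,255],
    [[0,0,0],0,255],
  ],
)

```text
t: 46.5
tcp_pos: [0.4986, -0.3743, 0.1962]
tool_rot: [0.004, 0.959, -0.283, -0.013]
ft_force: [0.3, -0.2, -1.0]
opening: 0.0621
```

```bash
python3 - <<'E'
from h import *
tilt();go([.495,-.383,.19],57);print(bot.observe()["opening"])
E
```

```text
tilt [-0.0279 -0.0006] tool-frame [ 0.0231 -0.0156]
tcp [ 0.4986 -0.3743  0.1962] jaw -122.9 q6 1.37 shift [1.8 9.1 6.3] roll 0.13349290344319797 t 46.5
0.06208834388475706
```

>>> play_rows(
  steps=[
    [[0,0,-60],0,255],
    [[0,0,0],0,255],
    [[0,0,0],0,255],
    [[0,0,-55],0,255],
    [[0,0,0],0,255],
    [[0,0,0],0,255],
    [[0,0,60],0,255],
    [[0,0,0],0,255],
    [[0,0,0],0,255],
    [[0,0,0],0,255],
    [[0,0,60],0,255],
    [[0,0,0],0,255],
    [[0,0,0],0,255],
    [[0,0,0],0,255],
  ],
)

```text
t: 48.25
tcp_pos: [0.5088, -0.3815, 0.212]
tool_rot: [0.01, 0.959, -0.282, 0.003]
ft_force: [1.0, 0.2, -1.1]
opening: 0.0623
```

```bash
python3 - <<'E'
from h import *
tilt();go([.495,-.383,.17],57);print(bot.observe()["opening"])
E
```

```text
tilt [ 0.0005 -0.0215] tool-frame [-0.0121 -0.0178]
tcp [ 0.5088 -0.3815  0.212 ] jaw -122.8 q6 1.37 shift [-11.3   8.   42. ] roll 0.2469642885185408 t 48.25
0.06229555463485211
```

>>> play_rows(
  steps=[
    [[-20,4,0],0,255],
    [[-35,4,0],0,255],
    [[-20,0,0],0,255],
    [[-10,0,0],0,255],
    [[0,0,0],0,255],
    [[0,0,0],0,255],
  ],
)

```text
t: 49.0
tcp_pos: [0.4378, -0.3449, 0.2222]
tool_rot: [0.013, 0.959, -0.281, 0.014]
ft_force: [0.6, -0.6, -0.9]
opening: 0.0618
```

```bash
python3 - <<'E'
from h import *
tilt();c=snap("wrist","w16");go([.495,-.383,.17],57)
a=np.radians(57);x=np.array([np.cos(a),np.sin(a)]);y=np.array([-x[1],x[0]])
for nm,h,z in(("foot",.046,.005),("rim",.041,.055),("in",.037,.055)):
    print(nm,[proj(c,[*(np.array([.495,-.381])+h*(i*x+j*y)),z]).round(1).tolist() for i,j in((1,1),(1,-1),(-1,-1),(-1,1))])
g=cv2.GaussianBlur(cv2.cvtColor(c["frame"],cv2.COLOR_RGB2GRAY),(3,3),0)
m=np.uint8(g<50)*255;m[215:]=0
cs,_=cv2.findContours(m,cv2.RETR_EXTERNAL,cv2.CHAIN_APPROX_NONE)
for q in cs:
    if cv2.contourArea(q)>150: print("dark",cv2.boundingRect(q),cv2.approxPolyDP(q,3,True)[:,0].tolist())
m=np.uint8(g>50)*0
u,v=proj(c,[.495,-.381,.055]).astype(int);print(u,v)
print("row",v,"from",u-75,g[v,u-75:u+76:2]);print("col",u,"from",v-75,g[max(v-75,0):v+60:2,u])
E
```

```text
tilt [ 0.0204 -0.0329] tool-frame [-0.0349 -0.0167]
tcp [ 0.4378 -0.345   0.2221] jaw -122.7 q6 1.35 shift [66.8  0.3 54.5] roll 0.32462752330582134 t 49.05
foot [[216.2, 153.3], [214.2, 66.8], [300.4, 67.4], [298.1, 153.5]]
rim [[215.5, 153.2], [213.4, 64.3], [301.9, 65.0], [299.5, 153.4]]
in [[219.5, 149.1], [217.8, 68.9], [297.5, 69.5], [295.5, 149.3]]
dark (194, 166, 135, 24) [[194, 188], [328, 188], [310, 166], [215, 166]]
dark (462, 111, 50, 99) [[510, 111], [462, 157], [511, 209], [511, 177], [499, 164], [507, 156], [504, 153], [511, 143], [511, 133], [506, 136], [507, 145], [501, 148], [505, 151], [498, 151], [501, 155], [493, 166], [478, 159], [511, 127]]
dark (42, 0, 71, 58) [[64, 0], [65, 16], [60, 27], [42, 39], [87, 56], [103, 56], [111, 47], [111, 32], [105, 32], [98, 22], [93, 23], [74, 2]]
dark (8, 0, 51, 29) [[8, 0], [12, 15], [24, 23], [48, 28], [57, 16], [56, 0]]
257 110
row 110 from 182 [178 178 179 179 178 179 179 179 179 179 178 179 178 179 179 178 165 144
 162 178 146  84 100 159 167 167 168 168 168 169 169 169 169 169 169 169
 170 170 170 170 170 170 169 170 169 169 170 169 169 169 168 166 142 116
 112 112  96  70  69 119 166 170 174 176 177 176 176 176 176 175 175 175
 175 175 175 174]
col 257 from 35 [175 175 176 176 176 176 177 177 177 177 177 177 177 177 160  85  70  69
  95 132 136 145 172 178 178 179 179 179 179 179 179 179 179 179 175 171
 171 170 171 171 171 172 169 170 169 170 171 169 168 169 168 167 168 127
  90 145 164 114 129 165 173 176 176 175 138  57  47  47]
```

```bash
python3 - <<'E'
import cv2,numpy as np
a=cv2.imread("pics/w16.png")[40:200,160:360]
cv2.imwrite("pics/z16.png",cv2.resize(a,(750,600),interpolation=cv2.INTER_CUBIC))
E
```

```text
(no output)
```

View pics/z16.png

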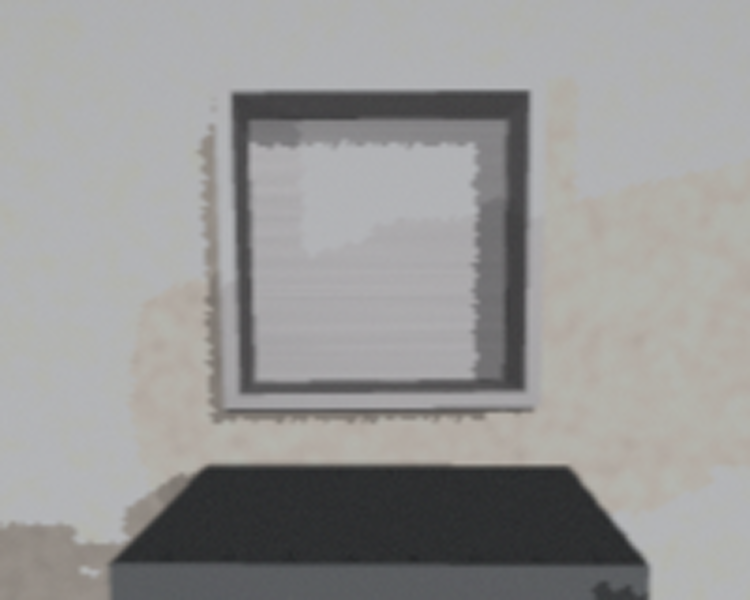

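This last view shows the bucket's inner rim corners at (222,64.5), (301,64), (300,144) and (224,145), and the held insert's lower edge from (215,164) to (312,164), parallel to the bucket.

```bash
python3 - <<'E'
from h import *
c=cams.get_image("wrist");px=[(222.1,64.5),(301.3,64.3),(299.7,144.3),(224.3,144.8)]
w=np.array([plane(c,u,v,.055)[:2] for u,v in px]);print(w.round(4),w.mean(0).round(4))
for i in range(4):
    d=w[(i+1)%4]-w[i];print(np.linalg.norm(d).round(4),np.degrees(np.arctan2(d[1],d[0])).round(1))
s=bot.observe();T=rot(s["tool_rot"])
for z in(.054,-.021): print("insert edge",z,[proj(c,s["tcp_pos"]+T@[.031,y,z]).round(1).tolist() for y in(-.031,.031)])
tilt();b=w.mean(0);go([*b,.20],57)
E
```

```text
[[ 0.5472 -0.3756]
 [ 0.5078 -0.4375]
 [ 0.4457 -0.3978]
 [ 0.485  -0.336 ]] [ 0.4965 -0.3868]
0.0734 -122.5
0.0737 147.4
0.0732 57.5
0.0737 -32.5
insert edge 0.054 [[213.5, 161.4], [309.6, 161.2]]
insert edge -0.021 [[190.1, 188.3], [334.0, 188.1]]
tilt [ 0.0194 -0.0324] tool-frame [-0.0338 -0.0168]
tcp [ 0.4376 -0.3449  0.2217] jaw -122.7 q6 1.35 shift [71.4  3.1 24.2] roll 0.3198100239061432 t 49.1
```

>>> play_rows(
  steps=[
    [[20,0,0],0,255],
    [[30,1,0],0,255],
    [[12,1,5],0,255],
    [[6,0,5],0,255],
    [[0,0,0],0,255],
    [[0,0,0],0,255],
  ],
)

```text
t: 49.85
tcp_pos: [0.4951, -0.3843, 0.2109]
tool_rot: [0.012, 0.959, -0.281, 0.011]
ft_force: [-0.2, -0.2, -1.5]
opening: 0.0619
```

```bash
python3 - <<'E'
from h import *
tilt();go([.4975,-.385,.15],57.5)
E
```

```text
tilt [ 0.0146 -0.0297] tool-frame [-0.0283 -0.0171]
tcp [ 0.4951 -0.3843  0.2109] jaw -122.7 q6 1.38 shift [ 0.7 -1.8 60.9] roll -0.19346305076942372 t 49.85
```

>>> play_rows(
  steps=[
    [[3,-0.5,10],0,255],
    [[0,0,14],0,255],
    [[0,0,16],0,255],
    [[0,0,16],0,255],
    [[0,0,14],0,255],
    [[0,0,6],0,255],
    [[0,0,0],0,255],
    [[0,0,0],0,255],
  ],
)

```text
t: 50.85
tcp_pos: [0.498, -0.3872, 0.1292]
tool_rot: [0.012, 0.96, -0.281, 0.01]
ft_force: [-0.1, 0.7, -1.1]
opening: 0.0621
```

```bash
cat >> h.py <<'E'
def ins():
    s=bot.observe();T=rot(s["tool_rot"]);b=s["tcp_pos"]+T@[-.0018,.001,.0541]
    d=b-np.array([.4965,-.3868,.006]);print("bottom",b.round(4),"needs tool shift",(T.T@-d*1000).round(1))
E
python3 - <<'E'
from h import *
tilt();go([.4975,-.385,.060],57.5);ins()
c=cams.get_image("wrist");g=cv2.GaussianBlur(cv2.cvtColor(c["frame"],cv2.COLOR_RGB2GRAY),(3,3),0);cv2.imwrite("pics/w17.png",c["frame"][:,:,::-1])
a=np.radians(57.5);x=np.array([np.cos(a),np.sin(a)]);y=np.array([-x[1],x[0]])
print("in",[proj(c,[*(np.array([.4965,-.3868])+.037*(i*x+j*y)),.055]).round(1).tolist() for i,j in((1,1),(1,-1),(-1,-1),(-1,1))])
s=bot.observe();T=rot(s["tool_rot"]);print("ins edge",[proj(c,s["tcp_pos"]+T@[.0292,yy,.0541]).round(1).tolist() for yy in(-.030,.032)])
for u in(240,261,285):print(u,g[110:200,u])
for v in(160,170): print(v,g[v,185:345:2])
E
```

```text
tilt [ 0.0132 -0.0289] tool-frame [-0.0267 -0.0172]
tcp [ 0.498  -0.3872  0.1292] jaw -122.7 q6 1.38 shift [-3.5 -2.7 69.1] roll -0.18152920975251163 t 50.85
bottom [ 0.4967 -0.3886  0.0751] needs tool shift [-3.  -2.6 69. ]
in [[211.2, 252.2], [207.4, 153.1], [312.7, 152.4], [310.0, 251.1]]
ins edge [[215.0, 163.8], [311.1, 163.6]]
240 [172 172 173 173 174 175 175 175 175 175 176 176 176 176 177 178 179 179
 179 178 178 178 178 177 169 134  78  37  26  25  27  41  65  81  86  89
 105 136 157 163 164 163 154 138 136 150 164 169 169 168 169 169 162 133
  87  55  46  46  46  47  47  47  47  47  47  47  47  47  47  47  46  46
  46  46  46  47  47  47  47  54  70  86  92  93  93  93  93  92  93  93]
261 [172 173 174 174 174 174 174 175 176 176 176 175 175 175 176 176 176 176
 176 176 175 175 175 174 166 133  78  38  26  25  27  44  70  84  86  89
 111 145 163 166 166 162 149 130 123 135 156 167 168 168 168 168 161 132
  86  55  47  47  47  47  46  46  47  47  46  45  46  46  47  46  46  46
  46  47  46  46  46  46  47  54  70  86  92  92  93  93  93  93  93  93]
285 [175 174 173 174 175 
[... 304 characters left out ...]
 65  83  93  94  93  93  93  94  94  94]
160 [176 178 179 180 178 173 169 153 152 159 152  98  79  79  84 136 167 168
 168 168 168 168 169 169 169 169 169 169 169 169 169 169 169 169 169 168
 168 169 168 168 168 168 168 168 168 168 168 168 168 167 167 167 165 139
 114 112 112 112  97  72  69  69  71 114 159 163 169 178 179 179 179 180
 180 178 175 173 174 175 175 175]
170 [171 172 172 174 175 176 173 149 144 147 121  82  54  47  47  47  47  47
  47  46  46  46  46  47  46  46  46  47  47  47  47  47  46  46  46  46
  46  46  46  46  46  46  47  47  46  46  46  47  45  47  46  46  47  47
  46  47  46  47  46  47  46  47  47  47  47  73 143 177 179 177 177 176
 175 176 177 178 179 178 177 176]
```

>>> play_rows(
  steps=[
    [[-1.5,-1.6,10],0,255],
    [[-0.4,-0.2,12],0,255],
    [[-0.4,-0.2,12],0,255],
    [[0,0,0],0,255],
  ],
)

```text
t: 51.4
tcp_pos: [0.4976, -0.385, 0.0932]
tool_rot: [0.012, 0.959, -0.281, 0.011]
ft_force: [0.2, -0.2, -1.3]
opening: 0.062
```

```bash
python3 - <<'E'
from h import *
tilt();ins()
E
```

```text
tilt [ 0.0139 -0.0289] tool-frame [-0.0273 -0.0168]
bottom [ 0.4963 -0.3864  0.0391] needs tool shift [-0.5 -0.3 33.1]
```

Inside the bucket with no contact force. I continue down.

>>> play_rows(
  steps=[
    [[-0.3,-0.2,12],0,255],
    [[-0.3,-0.2,10],0,255],
    [[-0.2,0,6],0,255],
    [[0,0,3],0,255],
    [[0,0,0],0,255],
    [[0,0,0],0,255],
  ],
)

```text
t: 52.15
tcp_pos: [0.4984, -0.3857, 0.0613]
tool_rot: [0.012, 0.96, -0.281, 0.012]
ft_force: [-0.2, 0.3, -0.9]
opening: 0.0619
```

```bash
python3 - <<'E'
from h import *
tilt();ins()
E
```

```text
tilt [ 0.0153 -0.0303] tool-frame [-0.0292 -0.0173]
bottom [ 0.4971 -0.3872  0.0072] needs tool shift [-0.8 -0.   1.2]
```

>>> play_rows(
  steps=[
    [[0,0,1],0,255],
    [[0,0,0],0,60],
    [[0,0,0],0,20],
    [[0,0,0],0,0],
    [[0,0,0],0,0],
    [[0,0,-40],0,0],
    [[0,0,-50],0,0],
    [[0,0,-40],0,0],
    [[0,0,-15],0,0],
    [[0,0,0],0,0],
    [[0,0,0],0,0],
  ],
)

```text
t: 53.52
tcp_pos: [0.4954, -0.3807, 0.2065]
tool_rot: [0.012, 0.96, -0.281, 0.01]
ft_force: [-0.6, 0.4, -0.3]
opening: 0.0872
```

```bash
python3 - <<'E'
from h import *
tilt();go([.475,.0895,.21]);c=snap("wrist","w18")
g=cv2.GaussianBlur(cv2.cvtColor(c["frame"],cv2.COLOR_RGB2GRAY),(3,3),0)
a=np.radians(57.5);x=np.array([np.cos(a),np.sin(a)]);y=np.array([-x[1],x[0]])
P=np.array([proj(c,[*(np.array([.4965,-.3868])+.031*(i*x+j*y)),.081]) for i,j in((1,1),(1,-1),(-1,-1),(-1,1))]);print(P.round(1).tolist())
# top face of the insert: grey in between
for lo,hi in((55,100),(60,110)): grey_square(c,(.4965,-.3868),.081,lo,hi,.055)
u,v=P.mean(0).astype(int);print(u,v,"row",v-32,g[v-32,u-60:u+60:2],"row",v+30,g[v+30,u-60:u+60:2],"col",u-30,g[v-60:v+60:2,u-30],"col",g[v-60:v+60:2,u+30])
E
```

```text
tilt [ 0.0125 -0.0282] tool-frame [-0.0258 -0.017 ]
tcp [ 0.4954 -0.3807  0.2065] jaw -122.7 q6 1.38 shift [-270.7 -384.6  -17. ] roll None t 53.525
[[229.4, 217.1], [227.5, 146.9], [300.5, 146.5], [299.1, 216.4]]
rect [ 499.6 -386.8] [72.9 71.5] 57.1
rect [ 490.8 -381. ] [74.9 93.3] 57.9
264 181 row 149 [154 153 152 151 151 142 112 122 138 116  65  60  79  80  80  80  80  80
  80  80  80  80  80  80  80  80  80  80  80  80  81  81  81  81  80  80
  81  81  81  81  81  80  80  80  81  81  81  80  73  98 138 144 153 153
 151 152 154 156 155 154] row 211 [119 118 119 120 119 121 122 122 110  92  78  62  61  51  48  49  62  76
  75  76  77  77  75  76  78  77  76  75  74  72  72  69  56  48  47  48
  49  48  48  50  49  49  48  49  50  56  58  58  63  93 113 142 151 152
 153 152 152 154 156 157] col 234 [154 152 137  52  21  47  99 139 130  93  50  36  43  73  80  80  80  80
  79  79  79  79  79  80  80  79  77  75  73  71  70  69  71  68  52  48
  49  54  71  66  50  49  49  48  49  49  50  53  98 136 156 156 157 157
 151 125 120 121 121 137] col [152 154 132  35  21  59 116 142 121  95  80  45  43  73  81  81  80  80
  81  80  81  81  80  80  80  79  78  76  73  69  51  45  47  48  49  49
  50  49  54  59  59  58  58  58  58  56  56  60  85 134 150 150 152 153
 152 151 152 151 148 148]
```

The insert's face edges (columns 227–300, rows 147–216.5) match a fully seated insert. Next is the jar.

>>> play_rows(
  steps=[
    [[-10,-14,0],0,40],
    [[-18,-26,0],0,40],
    [[-22,-32,0],0,40],
    [[-25,-36,0],0,40],
    [[-25,-36,0],0,40],
    [[-25,-36,0],0,40],
    [[-25,-36,0],0,40],
    [[-25,-36,0],0,40],
    [[-25,-36,0],0,40],
    [[-20,-29,0],0,40],
    [[-15,-22,0],0,40],
    [[-10,-14,0],0,40],
    [[-6,-9,0],0,40],
    [[0,0,0],0,40],
    [[0,0,0],0,40],
  ],
)

```text
t: 55.45
tcp_pos: [0.4659, 0.0803, 0.18]
tool_rot: [0.015, 0.96, -0.279, -0.004]
ft_force: [-0.0, -0.6, 0.5]
opening: 0.0735
```

```bash
python3 - <<'E'
from h import *
tilt();go([.475,.0905,.20]);c=snap("wrist","w19");cap(c,.09)
P=np.array([proj(c,[.475+.02*np.cos(a),.0905+.02*np.sin(a),z]) for a in np.linspace(0,6.3,73) for z in(.09,.072)]);print(P.min(0).round(1),P.max(0).round(1))
E
```

```text
tilt [-0.0152 -0.027 ] tool-frame [-0.0017 -0.0309]
tcp [0.4659 0.0803 0.18  ] jaw -122.4 q6 0.47 shift [  2.3 -12.9 -20.4] roll None t 55.45
blob [ 216  164   50   52 2062] [240.5 189.6] -> [0.476  0.0896 0.09  ]
[214.  161.7] [266.3 216.1]
```

>>> play_rows(
  steps=[
    [[2,-13,-20],0,40],
    [[0,0,0],10,40],
    [[0,0,0],10,40],
    [[0,0,0],10,40],
    [[0,0,0],10,40],
    [[0,0,0],10,40],
    [[0,0,0],10,40],
    [[0,0,0],10,40],
    [[0,0,0],10,40],
    [[0,0,0],8,40],
    [[0,0,0],0,40],
    [[0,0,0],0,40],
  ],
)

```text
t: 57.0
tcp_pos: [0.4751, 0.0824, 0.2001]
tool_rot: [-0.014, -0.469, 0.883, -0.008]
ft_force: [0.3, 0.8, 0.3]
opening: 0.0733
```

```bash
python3 - <<'E'
from h import *
tilt();go([.475,.091,.12]);c=snap("wrist","w20");cap(c,.09)
P=np.array([proj(c,[.475+.02*np.cos(a),.091+.02*np.sin(a),z]) for a in np.linspace(0,6.3,73) for z in(.09,.072)]);print(P.min(0).round(1),P.max(0).round(1))
E
```

```text
tilt [-0.0164 -0.0272] tool-frame [-0.0318  0.0016]
tcp [0.4751 0.0824 0.2001] jaw 145.9 q6 -1.12 shift [-9.6  5.  79.8] roll None t 57.0
blob [ 243  175   47   48 1746] [266.  198.5] -> [0.4739 0.0892 0.09  ]
blob [  0 186  24  30 500] [  9.4 202.4] -> [ 0.6529 -0.0281  0.09  ]
[242.1 173.8] [290.2 223.9]
```

>>> play_rows(
  steps=[
    [[-7,5,10],0,40],
    [[-0.5,0,15],0,40],
    [[-0.5,0,18],0,40],
    [[-0.5,0,18],0,40],
    [[-0.3,0,10],0,40],
    [[0,0,0],0,40],
    [[0,0,0],0,40],
  ],
)

```text
t: 57.92
tcp_pos: [0.4744, 0.093, 0.1244]
tool_rot: [-0.014, -0.471, 0.882, -0.008]
ft_force: [0.2, -0.0, -0.4]
opening: 0.0739
```

```bash
python3 - <<'E'
from h import *
tilt();go([.475,.091,.070])
E
```

```text
tilt [-0.0171 -0.0272] tool-frame [-0.0321  0.0009]
tcp [0.4744 0.093  0.1244] jaw 146.2 q6 -1.14 shift [-0.4 -1.5 54.4] roll None t 57.925
```

>>> play_rows(
  steps=[
    [[0,-1.5,14],0,40],
    [[-0.4,0,16],0,40],
    [[-0.3,0,14],0,40],
    [[-0.2,0,8],0,40],
    [[0,0,3],0,40],
    [[0,0,0],0,40],
    [[0,0,0],0,40],
  ],
)

```text
t: 58.8
tcp_pos: [0.4769, 0.0919, 0.0679]
tool_rot: [-0.011, -0.471, 0.882, -0.008]
ft_force: [0.9, 0.5, -0.8]
opening: 0.0734
```

```bash
python3 - <<'E'
from h import *
tilt();go([.475,.091,.070])
E
```

```text
tilt [-0.0128 -0.0247] tool-frame [-0.0276  0.0031]
tcp [0.4769 0.0919 0.0679] jaw 146.2 q6 -1.14 shift [ 1.8  1.1 -2.1] roll None t 58.8
```

>>> play_rows(
  steps=[
    [[1.5,1,-2.5],0,40],
    [[0,0,0],0,150],
    [[0,0,0],0,200],
    [[0,0,0],0,255],
    [[0,0,0],0,255],
    [[0,0,0],0,255],
  ],
  grip_force=20,
)

```text
t: 59.55
tcp_pos: [0.4757, 0.0916, 0.0716]
tool_rot: [-0.01, -0.471, 0.882, -0.008]
ft_force: [0.3, -0.0, 0.4]
opening: 0.0393
```

```bash
python3 - <<'E'
from h import *
tilt();go([.4965,-.3868,.22]);print(bot.observe()["opening"])
E
```

```text
tilt [-0.0105 -0.0236] tool-frame [-0.0254  0.0043]
tcp [0.4757 0.0916 0.0716] jaw 146.2 q6 -1.14 shift [ 389.8 -283.7 -137.3] roll None t 59.55
0.03931208916969838
```

>>> play_rows(
  steps=[
    [[0,0,-20],0,255],
    [[0,0,-40],0,255],
    [[0,0,-40],0,255],
    [[0,0,-20],0,255],
    [[0,0,-8],0,255],
    [[12,-9,0],0,255],
    [[22,-16,0],0,255],
    [[30,-22,0],0,255],
    [[35,-25,0],0,255],
    [[35,-25,0],0,255],
    [[35,-25,0],0,255],
    [[35,-25,0],0,255],
    [[35,-25,0],0,255],
    [[32,-23,0],0,255],
    [[26,-19,0],0,255],
    [[18,-13,0],0,255],
    [[12,-9,0],0,255],
    [[6,-4,0],0,255],
    [[0,0,0],0,255],
    [[0,0,0],0,255],
  ],
)

```text
t: 62.05
tcp_pos: [0.4752, -0.336, 0.192]
tool_rot: [-0.028, -0.469, 0.883, 0.004]
ft_force: [0.1, 0.0, -0.8]
opening: 0.0393
```

```bash
python3 - <<'E'
from h import *
tilt();go([.4965,-.3868,.19]);print(bot.observe()["opening"])
E
```

```text
tilt [-0.054  -0.0199] tool-frame [-0.0467 -0.0336]
tcp [ 0.4752 -0.336   0.192 ] jaw 145.9 q6 -0.29 shift [ 30.  -46.1   1.9] roll None t 62.05
0.039336124258423116
```

>>> play_rows(
  steps=[
    [[8,-12,0],0,255],
    [[12,-18,0],0,255],
    [[7,-10,0],0,255],
    [[3,-5,0],0,255],
    [[0,0,0],0,255],
    [[0,0,-60],0,255],
    [[0,0,0],0,255],
    [[0,0,0],0,255],
    [[0,0,-55],0,255],
    [[0,0,0],0,255],
    [[0,0,0],0,255],
    [[0,0,60],0,255],
    [[0,0,0],0,255],
    [[0,0,0],0,255],
    [[0,0,0],0,255],
    [[0,0,55],0,255],
    [[0,0,0],0,255],
    [[0,0,0],0,255],
    [[0,0,0],0,255],
  ],
)

```text
t: 64.42
tcp_pos: [0.5033, -0.3894, 0.2042]
tool_rot: [-0.025, -0.472, 0.881, -0.005]
ft_force: [-0.4, -0.3, -0.4]
opening: 0.0396
```

```bash
cat >> h.py <<'E'
def jar():
    s=bot.observe();T=rot(s["tool_rot"]);ax=np.array([-.0254,.0043,1.]);b=s["tcp_pos"]+T@(ax*.0716)
    w=T@ax;d=b-np.array([.4965,-.3868,.016]);print("jar axis",w.round(3)[:2],"bottom",b.round(4),"shift",(T.T@-d*1000).round(1),s["opening"])
E
python3 - <<'E'
from h import *
tilt();jar()
E
```

```text
tilt [-0.039  -0.0323] tool-frame [-0.0485 -0.0146]
jar axis [-0.029 -0.009] bottom [ 0.5012 -0.39    0.1326] shift [ -5.7   4.  116.5] 0.03964725516337265
```

>>> play_rows(
  steps=[
    [[0,0,-60],0,255],
    [[0,0,0],0,255],
    [[0,0,0],0,255],
    [[0,0,-40],0,255],
    [[0,0,0],0,255],
    [[0,0,0],0,255],
    [[0,0,60],0,255],
    [[0,0,0],0,255],
    [[0,0,0],0,255],
    [[0,0,0],0,255],
    [[0,0,55],0,255],
    [[0,0,0],0,255],
    [[0,0,0],0,255],
    [[0,0,0],0,255],
  ],
)

```text
t: 66.18
tcp_pos: [0.5126, -0.3963, 0.2104]
tool_rot: [-0.017, -0.474, 0.88, -0.021]
ft_force: [-0.5, 0.5, -0.8]
opening: 0.0398
```

```bash
python3 - <<'E'
from h import *
tilt();jar();c=snap("wrist","w21");cap(c,.2)
s=bot.observe();T=rot(s["tool_rot"])
P=np.array([proj(c,s["tcp_pos"]+T@np.array([.02*np.cos(a),.02*np.sin(a),z])) for a in np.linspace(0,6.3,73) for z in(-.0184,-.0004)]);print(P.min(0).round(1),P.max(0).round(1))
E
```

```text
tilt [-0.0109 -0.0529] tool-frame [-0.0502  0.02  ]
jar axis [-0.001 -0.029] bottom [ 0.5125 -0.3984  0.1388] shift [ -7.   22.2 122.2] 0.03975194757536195
blob [ 219  200   86   43 2685] [261.3 224. ] -> [ 0.5095 -0.3998  0.2   ]
blob [230 274  64  15 674] [261.1 279.5] -> [ 0.5273 -0.3731  0.2   ]
[214.6 201.1] [302.2 293.1]
```

>>> play_rows(
  steps=[
    [[-0.5,10,5],0,255],
    [[-0.5,8,8],0,255],
    [[-0.4,2,8],0,255],
    [[0,0,0],0,255],
    [[0,0,0],0,255],
  ],
)

```text
t: 66.85
tcp_pos: [0.4958, -0.3848, 0.1898]
tool_rot: [-0.016, -0.474, 0.88, -0.022]
ft_force: [-1.4, -1.0, -0.5]
opening: 0.0394
```

```bash
python3 - <<'E'
from h import *
tilt();jar()
E
```

```text
tilt [-0.0077 -0.055 ] tool-frame [-0.0501  0.0239]
jar axis [ 0.003 -0.031] bottom [ 0.496  -0.387   0.1183] shift [ -5.6   2.1 102.1] 0.03935855288487606
```

>>> play_rows(
  steps=[
    [[-0.6,0.2,12],0,255],
    [[-0.7,0.3,14],0,255],
    [[-0.7,0.3,14],0,255],
    [[-0.2,0,4],0,255],
    [[0,0,0],0,255],
    [[0,0,0],0,255],
  ],
)

```text
t: 67.6
tcp_pos: [0.4961, -0.3851, 0.1415]
tool_rot: [-0.017, -0.474, 0.88, -0.022]
ft_force: [0.4, 0.4, 0.3]
opening: 0.0396
```

```bash
python3 - <<'E'
from h import *
tilt();jar();print(bot.observe()["ft_force"].round(1))
E
```

```text
tilt [-0.0093 -0.0545] tool-frame [-0.0506  0.0223]
jar axis [ 0.001 -0.031] bottom [ 0.4962 -0.3873  0.07  ] shift [-3.3  1.2 53.8] 0.03959652725889493
[0.4 0.4 0.3]
```

>>> play_rows(
  steps=[
    [[-0.8,0.3,14],0,255],
    [[-0.7,0.3,14],0,255],
    [[-0.7,0.3,13],0,255],
    [[-0.4,0.2,7],0,255],
    [[0,0,3],0,255],
    [[0,0,0],0,255],
    [[0,0,0],0,255],
  ],
)

```text
t: 68.47
tcp_pos: [0.4966, -0.3856, 0.0882]
tool_rot: [-0.017, -0.474, 0.88, -0.023]
ft_force: [0.5, 0.1, -0.9]
opening: 0.0389
```

```bash
python3 - <<'E'
from h import *
tilt();jar();s=bot.observe();print(s["ft_force"].round(1),s["tcp_pos"])
E
```

```text
tilt [-0.0083 -0.0559] tool-frame [-0.0513  0.0238]
jar axis [ 0.002 -0.032] bottom [ 0.4967 -0.388   0.0166] shift [-0.9  0.8  0.6] 0.03886498441524819
[ 0.5  0.1 -0.9] [ 0.4965647  -0.38563933  0.08820642]
```

>>> play_rows(
  steps=[
    [[0,0,0.5],0,255],
    [[0,0,0],0,130],
    [[0,0,0],0,80],
    [[0,0,0],0,40],
    [[0,0,0],0,40],
    [[1.5,-0.7,-30],0,40],
    [[2,-1,-40],0,40],
    [[2,-1,-40],0,40],
    [[0,0,-10],0,40],
    [[0,0,0],0,40],
    [[0,0,0],0,40],
  ],
)

```text
t: 69.85
tcp_pos: [0.4958, -0.3843, 0.2086]
tool_rot: [-0.018, -0.474, 0.88, -0.021]
ft_force: [1.7, -1.0, -0.6]
opening: 0.0734
```

```bash
python3 - <<'E'
from h import *
def chk(c,nm,p,z,r,zl):
    P=np.array([proj(c,[p[0]+r*np.cos(a),p[1]+r*np.sin(a),zz]) for a in np.linspace(0,6.3,73) for zz in(z,zl)]);print(nm,"pred",P.min(0).round(1),P.max(0).round(1),(P.max(0)-P.min(0)).round(1))
tilt();s=bot.observe();print(s["tcp_pos"])
for n in("wrist","scene","top"):
    c=snap(n,n+"_end");print(n);cap(c,.106)
    chk(c,"jar",(.4965,-.3868),.106,.02,.088);chk(c,"tube",(.640,-.0205),.136,.017,.114)
E
```

```text
tilt [-0.0116 -0.0535] tool-frame [-0.051   0.0198]
[ 0.4958464  -0.38430147  0.20857372]
wrist
blob [ 234  167   51   50 1951] [259.2 191.9] -> [ 0.4957 -0.3893  0.106 ]
jar pred [235.4 167.6] [285.  218.9] [49.5 51.3]
tube pred [325.6 562.6] [366.3 620.1] [40.7 57.5]
scene
blob [100 217  17  17 159] [106.7 224. ] -> [ 0.498  -0.3908  0.106 ]
jar pred [ 98.9 215.8] [119.7 235. ] [20.8 19.2]
tube pred [276.5 188.6] [291.9 206.3] [15.4 17.7]
top
blob [266 131  12  12 113] [271.5 136.6] -> [ 0.6505 -0.0249  0.106 ]
blob [451 249  15  39  76] [458.  268.2] -> [ 0.2726 -0.5206  0.106 ]
jar pred [392.1 180.4] [408.5 195.5] [16.5 15.1]
tube pred [264.2 130.9] [276.4 144.9] [12.2 14. ]
```

```bash
python3 - <<'E'
from h import *
import numpy as np
a=cv2.imread("pics/top0.png").astype(int);b=cv2.imread("pics/top_end.png").astype(int)
for n,(u,v) in dict(dish=(360,227),timer=(295,207),orange=(356,140)).items():
    print(n,"mean abs change",np.abs(a-b)[v-14:v+15,u-14:u+15].mean().round(1))
from rig import sign_off;print(sign_off())
E
```

```text
dish mean abs change 11.7
timer mean abs change 17.4
orange mean abs change 20.1
the job is handed in; nothing more can be done
None
```

I loaded both buckets in the order asked and handed the job in after about 70 s of robot time. The hand-in gives no verdict, so how it was judged is not known to me.

**Placed:** the wide sleeve, narrow sleeve and tube went into the round bucket. The square insert then went into the square bucket, and the jar into the insert. Each item was let go within about 1 mm of the floor under it, and the force reading never showed hard contact.

**Checks that agreed:**
- **Sleeves:** zoomed wrist and scene pictures showed both sleeves nested upright.
- **Tube:** its cap sat within about 3 pixels of where a seated tube should be, in the wrist view after release.
- **Insert:** its top face matched a fully seated position to within 1 pixel, with no lean visible.
- **Jar:** in the last wrist view its lid sat within 1–2 pixels of the seated position.

**Problems and open points:**
- **Tool lean:** the tool picked up 1–3° of lean as it moved, and I could only partly correct it. Held objects leaned about 1–3° in transit (insert about 3°, jar about 2.5° at worst) before standing free.
- **Scene camera:** it was less conclusive at the end. It did not pick up the tube's cap, and the visible jar-lid patch was smaller than predicted.
- **Dish, timer and orange decoy:** I kept the arm away from all three. The before/after picture comparison showed brightness changes of 12–20 levels around them. I put this down to the arm's shadow but did not confirm it, so that check is inconclusive.
- **No final picture:** I had used all 16 viewed pictures, so the final state was checked by numbers only.

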